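Strip the tooth posts from a phantom-jaw mounting bar

ROBOT

A 6-joint arm with a two-finger parallel gripper is mounted at the origin on the work surface. World frame = base frame: x ahead of the robot, y to its left, z up, the work surface at z = 0. Lengths are in m, angles in rad, forces in N, time in s.
With the tool pointing down it reaches from about 0.4 to 0.925 m from the base axis. Payload 3.4 kg.
Tool frame: the origin (TCP) lies at the very end of the fingers, on their centre line; the grasp point (between the pads) lies 19 mm behind it (pinch_z is the z of the grasp point in the tool frame, in m); z points along the fingers, y is the line along which they close (so a half turn about z gives the same grasp; the last joint's range is limited). The gripper opens to 85 mm and grips with 20 to 120 N. Pads are 22 mm wide; open, the fingers measure 114 mm over their backs; the gripper's body (76 mm by 85 mm) begins 54 mm behind the grasp point. The pads swing forward as they close: fully open they stand 13 mm farther back than shut.
Start: joints at [1.24, 0.307, 1.506, -0, 1.328, -0.073], TCP at [0.146, 0.556, 0.231] pointing down, gripper open.
Joint ranges: [-3.12, 3.12], [-1.05, 2.28], [0.14, 2.33], [-1.42, 4.57], [0.1, 2.73], [-2.68, 2.68]. Speed limits (rad/s): [2.57, 2.57, 3.14, 3.14, 3.14, 3.14].

INTERFACE

Orientations are given as a unit quaternion [w, x, y, z].
In Python, from station import get_obs, read_camera, sign_off, pinch_z gives the robot as it stands.
- The arm moves only by the tool play_rows, never from a script. Its argument "steps" is a list of rows, each a list of 6 numbers: the shift along the tool's x, y, z scaled (see below), then the turn, a rotation vector about the tool's x, y, z scaled (see below). A call has 1 to 20 rows; each row is the pose to reach, as a shift and turn from the pose commanded when the call began, along the tool's axes at that moment; what a row does not reach only later rows make up. The controller multiplies each number of a shift by 0.15 m and each number of a turn by 90 degrees. A row lasts 1/8 s, in which the tool goes at most 62.5 mm and 10.7 degrees, less where a joint would pass 70% of its speed; a pose out of reach is approached as far as the arm can. A call with a number of a shift or a turn outside -1 to 1 is refused whole. A call with a gripper value outside its range is refused whole. "claw" is the opening, from 0 (shut) to 1 (fully open), set as the call begins (left out, the last holds). The fingers move at their own pace and stop on an object; "force" is the grip in N (left out, the last holds). Time passes only in rows, so rows that repeat a pose let the fingers close. It gives the time, the measured TCP pose, the force, the opening and the grip force at its end, in the units of the state.
- get_obs(): the state, without advancing time (a new reading comes with each control period).
- read_camera(name): name is "side" or "top" or "wrist"; returns a dict with "frame" (400x640x3 uint8, blue, green, red), "K" (3x3 intrinsics, pixels), "eye" and "rotation" of the camera in the world. Camera axes: x right, y down, z forward; pixel columns grow to the right and rows downward; lengths in m; the calibration is good to about 2 mm. A picture is of the moment at which its call begins. There is no depth.
- sign_off(): hands the job in; it is judged then, once.
The state is a dict: "t": time; "qpos": joint angles; "qd": joint speeds; "effort": joint torques, N m; "eef_pos": TCP position; "eef_rot": TCP orientation; "contact_force": force on the tool from outside, world axes, zero at the start; "moment": the same for the moment, N m; "finger_gap": opening from 0.0 (shut) to 1.0 (fully open); "finger_force": force on a finger pad.
Only numpy, scipy, OpenCV 4.12 (cv2) and the standard library are available. Lean on these libraries where they do the work, as an engineer would, in place of code of your own. Each camera call takes 0.05 s, during which the arm holds its last target. There are 200 camera calls.

TASK

The dental course is over: strip the practice bar. Take the green driver from its holder and turn both blue clamp screws a quarter turn anticlockwise with it (turn them with the driver, not with the fingers), and stand the driver back in its holder. Then twist every tooth post in the bar anticlockwise to break its taper free, pull it out without wrenching it against its lips, and stand it in the yellow sectioned caddy, foot down on the caddy's floor; leave the syringe, the cup and the spare jaw alone.

Things in the scene. Friction and masses are not known exactly. Their poses are not given: they have to be found in the camera images.
- fixture: aluminium mounting bar fixed to the table, 100 mm (x) by 290 mm (y) by 30 mm tall, blue stripe on its -x edge; origin at the centre of its underside. Three taper seats in a row at y = -100, 0 and +100 mm, two clamp screws at y = -50 and +50 mm. Steel lips beside each seat, at x = +-22 to +-40 mm, up to 46 mm high.
- post_1: tooth post, 134 mm tall, 0.15 kg, may be absent. Origin: centre of its foot, z up. Taper shank 0-26 mm up, radius 10 to 13; two locking ears 62 mm tip to tip along x, 12 wide, 26-34 mm up; white flange radius 28, 44-50 mm up; pink-red block to grip, 34 x 34, faces square to x and y, 50-115 mm up; white teeth to 134 mm. Seated: origin 4 mm over the table, x along the bar's x (only a start).
- post_2: tooth post, 134 mm tall, 0.15 kg, may be absent. Origin: centre of its foot, z up. Taper shank 0-26 mm up, radius 10 to 13; two locking ears 62 mm tip to tip along x, 12 wide, 26-34 mm up; white flange radius 28, 44-50 mm up; pink-red block to grip, 34 x 34, faces square to x and y, 50-115 mm up; white teeth to 134 mm. Seated: origin 4 mm over the table, x along the bar's x (only a start).
- post_3: tooth post, 134 mm tall, 0.15 kg, may be absent. Origin: centre of its foot, z up. Taper shank 0-26 mm up, radius 10 to 13; two locking ears 62 mm tip to tip along x, 12 wide, 26-34 mm up; white flange radius 28, 44-50 mm up; pink-red block to grip, 34 x 34, faces square to x and y, 50-115 mm up; white teeth to 134 mm. Seated: origin 4 mm over the table, x along the bar's x (only a start).
- seat_1 (a joint): turn (rad) of the brass taper collar of the seat at y = -100 mm on the bar; it turns with the post in it. Stiff: 0.2 N m. 0 = ears locked under the steel lips; grows as the post is turned anticlockwise seen from above; from 0.75 the ears are clear and the post lifts straight up, out of its hole after 27 mm; stop at 1.05. Also there when the seat is empty.
- seat_2 (a joint): turn (rad) of the brass taper collar of the seat at y = 0 mm on the bar; it turns with the post in it. Stiff: 0.2 N m. 0 = ears locked under the steel lips; grows as the post is turned anticlockwise seen from above; from 0.75 the ears are clear and the post lifts straight up, out of its hole after 27 mm; stop at 1.05. Also there when the seat is empty.
- seat_3 (a joint): turn (rad) of the brass taper collar of the seat at y = +100 mm on the bar; it turns with the post in it. Stiff: 0.2 N m. 0 = ears locked under the steel lips; grows as the post is turned anticlockwise seen from above; from 0.75 the ears are clear and the post lifts straight up, out of its hole after 27 mm; stop at 1.05. Also there when the seat is empty.
- screw_a (a joint): turn (rad) of captive screw a at y = -50 mm on the bar: 0 to 0.15 at the start (clamped), grows anticlockwise seen from above, stop at 1.65. Stiff (0.08 N m), stays as left. It carries a flat steel tongue 60 mm long, along the row at 0, its ends 2 mm above the flanges of the posts on either side; from 1.1 it is clear of them.
- screw_b (a joint): turn (rad) of captive screw b at y = +50 mm on the bar: 0 to 0.15 at the start (clamped), grows anticlockwise seen from above, stop at 1.65. Stiff (0.08 N m), stays as left. It carries a flat steel tongue 60 mm long, along the row at 0, its ends 2 mm above the flanges of the posts on either side; from 1.1 it is clear of them.
- slot_a (a point): floor of the slot in the blue head of screw a, on the screw's axis, 63 mm above the table. The slot runs along this point's x, 10 mm wide, 11 mm deep, 34 mm long, open at both ends; the head is about 34 mm across. z up. The point turns with the screw.
- slot_b (a point): floor of the slot in the blue head of screw b, on the screw's axis, 63 mm above the table. The slot runs along this point's x, 10 mm wide, 11 mm deep, 34 mm long, open at both ends; the head is about 34 mm across. z up. The point turns with the screw.
- driver: green-handled flat driver, 140 mm tall, 0.16 kg, standing blade down in its holder. Origin at the middle of the blade's lower edge, z up along the shaft. Blade 26 mm along x, 4.5 thick along y, 16 high; shaft radius 6; rubber collar radius 15 at 40-48 mm up; square handle 30 x 30 mm, faces square to x and y, 60-140 mm up. In the holder the origin is 7 mm above the table.
- holder: black driver holder fixed to the table: square socket 36 x 36 mm inside, walls 7 mm, 52 mm tall, inner floor 7 mm up, on a 90 mm square foot. Origin at the centre of its underside.
- caddy: loose yellow caddy, 250 mm (x) by 90 mm (y) by 80 mm tall, 5 mm walls, floor 5 mm; two cross walls make three compartments, about 76 x 80 mm each, centred at x = -82, 0 and +82 mm. Origin at the centre of its underside. About 0.9 kg.
- syringe: bystander: clear syringe with black plunger lying on the table, 145 mm long; origin under its middle.
- cup: bystander: white paper cup, 72 mm wide, 85 mm tall; origin at the centre of its underside.
- jaw: bystander: spare pink jaw model, 80 x 75 x 32 mm; origin at the centre of its underside.

How it is judged:
On the way, in this order (a step that is already met when the one before it is completed fails the run):
1. both clamp screws turned open by a quarter turn (value of joint each of screw_a, screw_b above 1.1 rad), for 0.2 s.
2. the driver stands in its holder again (horizontal distance between driver and holder below 0.015 m and height (world z) of driver below 0.02 m and angle between driver's own z axis and vertical below 0.2 rad and linear speed of driver below 0.05 m/s), for 0.2 s.
3. every post stands in the caddy (x of post_1 in the frame of caddy between -0.12 and 0.12 m and y of post_1 in the frame of caddy between -0.042 and 0.042 m and z of each of post_1, post_2, post_3 in the frame of caddy below 0.03 m and angle between each of post_1, post_2, post_3's own z axis and vertical below 0.6 rad and linear speed of each of post_1, post_2, post_3 below 0.05 m/s and x of post_2 in the frame of caddy between -0.12 and 0.12 m and y of post_2 in the frame of caddy between -0.042 and 0.042 m and x of post_3 in the frame of caddy between -0.12 and 0.12 m and y of post_3 in the frame of caddy between -0.042 and 0.042 m), for 0.2 s.
At the end, for the whole second after the job is handed in: Both screws over 1.1 rad; driver standing in its holder (within 15 mm of its axis, origin under 20 mm high, tilt under 0.2 rad); every post present inside the caddy's walls, foot under 30 mm above the caddy's underside, leaning under 0.6 rad, at rest; caddy level (all of step 1 and all of step 2 and all of step 3 and angle between caddy's own z axis and vertical below 0.1 rad); the robot touches nothing.
It fails at once if a clamp screw is pushed by the fingers (contact force between the fingers and screw_a above 3 N or contact force between the fingers and screw_b above 3 N).
It fails at once if a post is wrenched against its lips (over 120 N) (contact force between any of post_1, post_2, post_3 and fixture above 120 N).
It fails at once if the syringe is disturbed (distance of syringe from where it was at the start of the episode above 0.03 m or angle between syringe's own z axis and vertical above 0.5 rad).
It fails at once if the cup is disturbed (distance of cup from where it was at the start of the episode above 0.03 m or angle between cup's own z axis and vertical above 0.5 rad).
It fails at once if the jaw is disturbed (distance of jaw from where it was at the start of the episode above 0.03 m or angle between jaw's own z axis and vertical above 0.5 rad).
Of post_1, post_2, post_3 only 2 to 3 are there at a start; the rules pass over those that are not, and their reading is None.
At some moment in a run one of caddy may be knocked a few centimetres aside while the robot is not near it.
It also fails if it takes over 210 s, if anything falls off the work surface, if the arm or the gripper's body presses on something with over 40 N, if the wrist force passes 120 N, or if a joint passes its speed limit or range.

## Working session

There is one attempt and no reset: what is moved stays moved. The work goes in short steps, Python scripts to look and compute and a tool call to move; the robot and the scene stay as the last step left them, time stands still between calls to the robot, and variables do not carry over. Pictures are saved under pics/ and viewed, at most 14 in all, crops included, and the job is handed in when it is done.

Besides the shell and the picture viewer there is one more tool, called after ">>>" by a JSON object that holds its "op" and its "data", one argument or row to a line. play_rows: Moves the arm, as the interface text tells. Shifts and turns lie within -1 to 1; 1 stands for 0.15 m of shift or 90 degrees of turn. Its arguments: {"type":"object","properties":{"steps":{"type":"array"},"claw":{"type":"number"},"force":{"type":"number"}},"required":["steps"]}

```bash
ls; mkdir -p pics
python3 - <<'E'
from station import *
import cv2
o=get_obs();print(o,pinch_z)
for n in("top","side"):
    c=read_camera(n);cv2.imwrite(f"pics/{n}0.png",c["frame"]);print(n,c["K"],c["eye"],c["rotation"])
E
```

```text
pics
{'t': 0.0, 'qpos': array([ 1.24050108e+00,  3.07570224e-01,  1.50770018e+00, -1.10310574e-07,
        1.32837377e+00, -7.35238152e-02]), 'qd': array([ 7.73845334e-04, -8.28500833e-04, -1.88099345e-03,  7.46718412e-05,
        3.61698957e-04, -2.48993439e-05]), 'effort': array([-3.68963056e-04, -4.57536578e+01, -2.51918650e+01, -1.92572547e-04,
        1.34681346e-02,  7.51281789e-06]), 'eef_pos': array([0.1458345 , 0.55547089, 0.23037251]), 'eef_rot': array([-2.05654097e-04,  1.28033230e-01,  9.91769348e-01, -1.00493375e-03]), 'contact_force': array([0.72115544, 0.66093827, 1.01409508]), 'moment': array([0.03749945, 0.05644703, 0.0228978 ]), 'finger_force': 0.0, 'finger_gap': 0.9996563224407968} -0.0187
top [[376.42371672   0.         323.55354489]
 [  0.         376.42371672 197.87432472]
 [  0.           0.           1.        ]] [ 0.43149834 -0.01212992  1.01414747] [-0.07788438  0.74894181 -0.65490152  0.06421989]
side [[405.93499977   0.         318.91823227]
 [  0.         405.93499977 201.10172578]
 [  0.           0.           1.        ]] [0.21689485 0.71259897 0.62619968] [ 0.11724825 -0.23875027  0.85195809 -0.45101948]
```

View pics/top0.png

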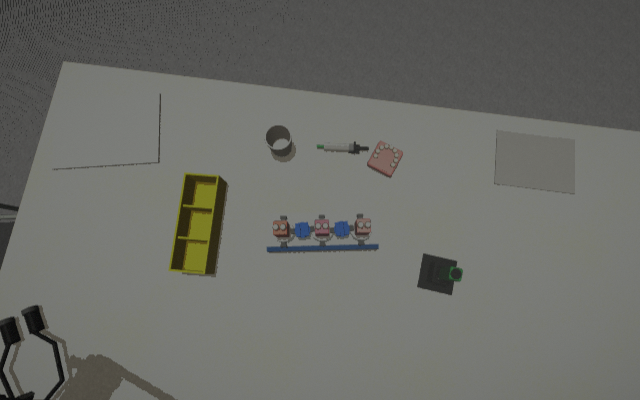

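View pics/side0.png

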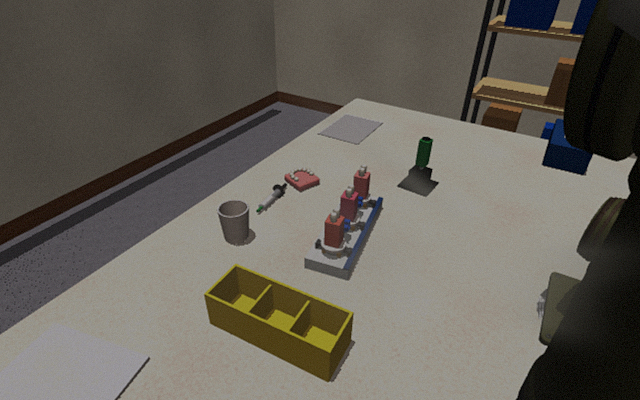

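The top view shows three red posts at about (281,228), (321,227) and (362,227), with blue screws at (302,230) and (342,229) and the stripe from (267,249) to (378,246). The driver top is at (455,273), its holder foot at (437,274), and the caddy is around (198,224). The cup, syringe and jaw lie beyond the bar.

```bash
cat > h.py <<'E'
from station import *
import cv2, numpy as np
from scipy.spatial.transform import Rotation as R
def rot(q): return R.from_quat(np.roll(q,-1))
def cast(c,uv,z):
    d=rot(c["rotation"]).apply(np.c_[np.atleast_2d(uv),np.ones(len(np.atleast_2d(uv)))]@np.linalg.inv(c["K"]*1.0).T*0+ (np.linalg.inv(c["K"])@np.c_[np.atleast_2d(uv),np.ones(len(np.atleast_2d(uv)))].T).T)
    e=np.array(c["eye"]); return e+d*((z-e[2])/d[:,2])[:,None]
def proj(c,P):
    p=rot(c["rotation"]).inv().apply(np.atleast_2d(P)-c["eye"])@c["K"].T
    return p[:,:2]/p[:,2:]
def blobs(f,lo,hi,amin=20):
    m=cv2.inRange(cv2.cvtColor(f,cv2.COLOR_BGR2HSV),np.array(lo),np.array(hi))
    cs=[k for k in cv2.findContours(m,cv2.RETR_EXTERNAL,cv2.CHAIN_APPROX_NONE)[0] if cv2.contourArea(k)>=amin]
    return [(cv2.contourArea(k),cv2.minAreaRect(k),k) for k in sorted(cs,key=cv2.contourArea,reverse=True)]
def move(goal_xyz, yaw=None, o=None):
    """units to goal in tool axes; yaw=world angle of the tool y (closing) axis, mod pi, tool straight down"""
    o=o or get_obs(); T=rot(o["eef_rot"]); s=T.inv().apply(np.array(goal_xyz)-o["eef_pos"])/.15
    if yaw is None:
        y=T.apply([0,1,0]); yaw=np.arctan2(y[1],y[0])
    best=None
    for a in (yaw,yaw+np.pi):
        ya=np.array([np.cos(a),np.sin(a),0]); za=np.array([0,0,-1.]); G=R.from_matrix(np.c_[np.cross(ya,za),ya,za])
        v=(T.inv()*G).as_rotvec()
        if best is None or np.linalg.norm(v)<np.linalg.norm(best): best=v
    print("pos",o["eef_pos"].round(4),"shift",s.round(3),"turn",(best/(np.pi/2)).round(3),"q6",o["qpos"][5].round(2),"t",round(o["t"],2)); return s,best
E
sed -i '/d=rot/c\    uv=np.atleast_2d(uv); d=rot(c["rotation"]).apply(np.c_[uv,np.ones(len(uv))]@np.linalg.inv(c["K"]).T)' h.py
python3 - <<'E'
from h import *
c=read_camera("top");f=c["frame"]
for nm,lo,hi,z in(("blue",(105,120,60),(125,255,255),.074),("green",(45,80,20),(85,255,255),.14),("yellow",(22,120,60),(34,255,255),.08),("red",(0,90,60),(8,255,255),.115),("red",(170,90,60),(180,255,255),.115),("dark",(0,0,0),(180,255,45),.01)):
    for a,r,k in blobs(f,lo,hi):
        print(nm,a,np.round(r[0]),np.round(r[1]),round(r[2]),cast(c,r[0],z)[0].round(3), cast(c,cv2.boxPoints(r),.03 if a>300 and nm=="blue" else z)[:,:2].round(3).tolist() if a>100 else "")
E
```

```text
blue 166.0 [313. 248.] [ 3. 90.] 89 [0.493 0.028 0.074] [[0.48, 0.139], [0.515, -0.082], [0.507, -0.083], [0.471, 0.138]]
blue 158.0 [302. 230.] [13. 14.] 90 [0.534 0.062 0.074] [[0.548, 0.082], [0.553, 0.047], [0.521, 0.042], [0.516, 0.077]]
blue 156.5 [342. 228.] [13. 15.] 90 [ 0.55  -0.036  0.074] [[0.564, -0.015], [0.569, -0.053], [0.536, -0.057], [0.531, -0.019]]
green 34.0 [455. 273.] [14. 12.] 90 [ 0.475 -0.303  0.14 ] 
yellow 3438.5 [194. 223.] [ 37. 101.] 8 [0.514 0.333 0.08 ] [[0.392, 0.371], [0.644, 0.389], [0.643, 0.294], [0.392, 0.28]]
dark 681.0 [ 16. 358.] [82. 33.] 90 [0.125 0.732 0.01 ] [[0.215, 0.803], [0.226, 0.719], [0.038, 0.663], [0.027, 0.744]]
dark 614.5 [ 45. 351.] [94. 25.] 76 [0.15  0.664 0.01 ] [[0.242, 0.754], [0.265, 0.695], [0.062, 0.578], [0.04, 0.635]]
dark 506.5 [439. 275.] [31. 32.] 13 [ 0.472 -0.305  0.01 ] [[0.435, -0.259], [0.518, -0.271], [0.51, -0.352], [0.427, -0.338]]
dark 217.0 [179. 254.] [10. 29.] 9 [0.434 0.381 0.01 ] [[0.396, 0.392], [0.473, 0.397], [0.472, 0.37], [0.396, 0.366]]
dark 206.0 [184. 222.] [10. 28.] 9 [0.52  0.386 0.01 ] [[0.482, 0.397], [0.559, 0.401], [0.558, 0.374], [0.481, 0.371]]
dark 171.5 [189. 190.] [ 9. 27.] 9 [0.607 0.391 0.01 ] [[0.569, 0.402], [0.646, 0.406], [0.645, 0.379], [0.569, 0.376]]
dark 52.5 [  9. 207.] [18.  4.] 10 [0.495 0.867 0.01 ] 
dark 41.0 [456. 274.] [8. 8.] 45 [ 0.481 -0.347  0.01 ]
```

Run:
```python
from h import *
y=np.deg2rad(99.3)
move([.48,.03,.36],y); move([.474,-.304,.36],y)
T=rot(get_obs()["eef_rot"]).as_matrix();print(T.round(3))
c=read_camera("wrist");o=get_obs();print("cam in tool",T.T@(c["eye"]-o["eef_pos"]),(rot(o["eef_rot"]).inv()*rot(c["rotation"])).as_matrix().round(2),c["K"][0])
```

```text
pos [0.1459 0.5556 0.2306] shift [-3.044 -2.825 -0.859] turn [-0.001 -0.    -0.267] q6 -0.07 t 0.15
pos [0.1459 0.5556 0.2306] shift [-3.571 -4.989 -0.855] turn [-0.001 -0.    -0.267] q6 -0.07 t 0.15
[[-0.967  0.254 -0.001]
 [ 0.254  0.967 -0.002]
 [ 0.    -0.002 -1.   ]]
cam in tool [ 0.07899801 -0.00065728 -0.14147545] [[ 0.   -0.95 -0.31]
 [ 1.    0.   -0.  ]
 [ 0.   -0.31  0.95]] [309.05751974   0.         320.33501044]
```

>>> {"op": "play_rows", "data": {
  "steps": [
    [-1, -0.9, -0.86, 0, 0, 0],
    [-1, -0.9, -0.86, 0, 0, 0],
    [-1, -0.9, -0.86, 0, 0, -0.267],
    [-1, -0.9, -0.86, 0, 0, -0.267],
    [-1, -0.9, -0.86, 0, 0, -0.267],
    [-1, -0.9, -0.86, 0, 0, -0.267],
    [-1, -0.9, -0.86, 0, 0, -0.267]
  ]
}}

```text
t: 1.08
eef_pos: [0.2565, 0.3874, 0.3597]
eef_rot: [-0.0, -0.081, 0.997, -0.0]
contact_force: [0.2, -0.1, 0.6]
finger_gap: 1.001
finger_force: 0.0
```

```bash
python3 -c "
from h import *
y=np.deg2rad(99.3)
move([.47,.02,.36],y)"
```

```text
pos [0.2565 0.3874 0.3597] shift [-1.010e+00 -2.647e+00 -1.000e-03] turn [-0.    -0.001 -0.   ] q6 -0.84 t 1.07
```

>>> {"op": "play_rows", "data": {
  "steps": [
    [-0.5, -0.4, 0, 0, 0, 0.12],
    [-1, -0.8, 0, 0, 0, 0.24],
    [-1, -1, 0, 0, 0, 0.36],
    [-1, -1, 0, 0, 0, 0.48],
    [-1, -1, 0, 0, 0, 0.6],
    [-1, -1, 0, 0, 0, 0.72],
    [-1, -1, 0, 0, 0, 0.84],
    [-1, -1, 0, 0, 0, 0.96],
    [-1, -1, 0, 0, 0, 1],
    [-1, -1, 0, 0, 0, 1]
  ]
}}

```text
t: 2.33
eef_pos: [0.4288, 0.2643, 0.3594]
eef_rot: [-0.0, 0.647, 0.763, -0.001]
contact_force: [0.4, -0.4, -0.3]
finger_gap: 0.993
finger_force: 0.0
```

>>> {"op": "play_rows", "data": {
  "steps": [
    [-0.5, 0, 0, 0, 0, 0.12],
    [-0.8, 0, 0, 0, 0, 0.24],
    [-1, 0, 0, 0, 0, 0.36],
    [-1, 0, 0, 0, 0, 0.48],
    [-1, 0, 0, 0, 0, 0.6],
    [-1, 0, 0, 0, 0, 0.72],
    [-1, 0, 0, 0, 0, 0.84],
    [-1, 0, 0, 0, 0, 0.96],
    [-1, 0, 0, 0, 0, 1],
    [-1, 0, 0, 0, 0, 1]
  ]
}}

```text
t: 3.58
eef_pos: [0.4534, 0.1161, 0.3599]
eef_rot: [0.0, 0.997, 0.082, -0.0]
contact_force: [-0.0, -0.0, -0.1]
finger_gap: 1.002
finger_force: 0.0
```

```bash
python3 -c "
from h import *
y=np.deg2rad(-80.7)
move([.46,.02,.36],y)
c=read_camera('wrist');cv2.imwrite('pics/w1.png',c['frame']);print(c['eye'],c['rotation'])"
```

```text
pos [0.4534 0.1161 0.3599] shift [-0.062  0.639 -0.   ] turn [-0.     0.     0.002] q6 1.57 t 3.58
[0.53162502 0.12849639 0.50146164] [ 0.11998415  0.75365695 -0.63832268 -0.10074305]
```

View pics/w1.png

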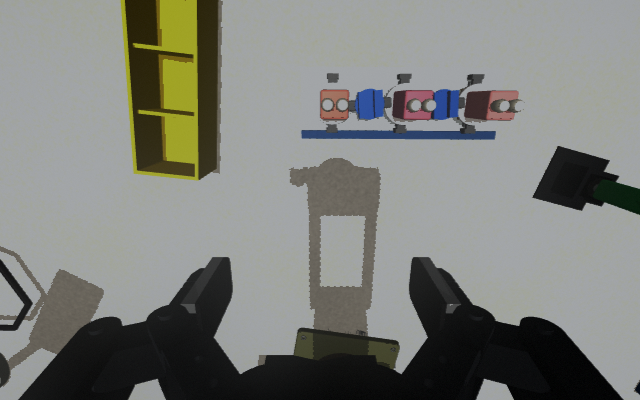

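Here the caddy is upper left, the bar with posts is at (332,104), (411,104) and (492,106), the blue heads are at (370,104) and (447,103), and the holder is at (572,178) with the driver leaning out of frame. The slots seem to run across the row. I'll zoom in on the heads.

```bash
python3 -c "
from h import *
c=read_camera('wrist');f=c['frame']
cv2.imwrite('pics/w1c.png',cv2.resize(f[60:150,290:540],None,fx=3,fy=3,interpolation=cv2.INTER_CUBIC))
for z,(lo,hi) in ((.074,((105,120,40),(125,255,255))),):
  for a,r,k in blobs(f,lo,hi): print(a,np.round(r,1) if 0 else r,cast(c,r[0],z)[0].round(4),cast(c,cv2.boxPoints(r),.03)[:,:2].round(4).tolist())
print('holder foot', cast(c,[(568,146),(609,156),(585,210),(533,196)],.008).round(3)[:,:2])
"
```

```text
1165.5 ((398.0, 134.5), (7.0, 192.0), 90.0) [0.5037 0.016  0.074 ] [[0.4822, 0.1474], [0.5296, -0.1362], [0.5197, -0.1397], [0.472, 0.1459]]
697.0 ((369.0, 103.5), (29.0, 28.0), 90.0) [0.5367 0.0635 0.074 ] [[0.5533, 0.0809], [0.56, 0.0412], [0.5206, 0.0321], [0.5138, 0.0729]]
552.0 ((445.5, 104.0), (30.0, 25.0), 90.0) [ 0.5528 -0.0364  0.074 ] [[0.5719, -0.0297], [0.5778, -0.0652], [0.5375, -0.0778], [0.5314, -0.0412]]
holder foot [[ 0.527 -0.273]
 [ 0.522 -0.344]
 [ 0.429 -0.346]
 [ 0.438 -0.249]]
```

View pics/w1c.png

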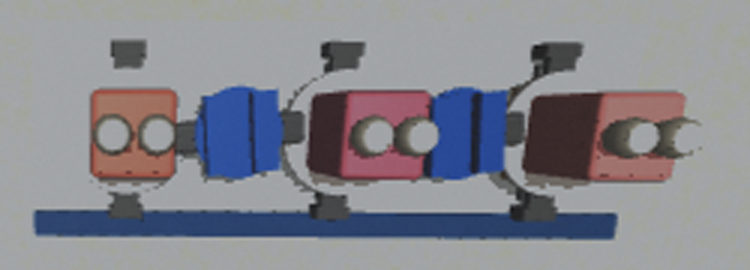

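Both slots run along the fixture's x at this point, and the bar's yaw is about 9.5°. Next I'll go over the driver.

>>> {"op": "play_rows", "data": {
  "steps": [
    [-0.2, 0.5, 0, 0, 0, 0],
    [-0.3, 0.9, 0, 0, 0, 0],
    [-0.4, 1, 0, 0, 0, 0]
  ]
}}

```text
t: 4.05
eef_pos: [0.4184, -0.0441, 0.3602]
eef_rot: [0.0, 0.997, 0.081, 0.0]
contact_force: [0.4, 0.4, 0.1]
finger_gap: 1.0
finger_force: 0.0
```

>>> {"op": "play_rows", "data": {
  "steps": [
    [0, 0.4, 0, 0, 0, 0],
    [0, 0.8, 0, 0, 0, 0],
    [0, 1, 0, 0, 0, 0]
  ]
}}

```text
t: 4.42
eef_pos: [0.4431, -0.193, 0.3601]
eef_rot: [0.0, 0.997, 0.081, 0.0]
contact_force: [0.7, -0.0, -0.4]
finger_gap: 1.0
finger_force: 0.0
```

>>> {"op": "play_rows", "data": {
  "steps": [
    [0, 0.4, 0, 0, 0, 0],
    [0, 0.73, 0, 0, 0, 0],
    [0, 0.73, 0, 0, 0, 0],
    [0, 0.73, 0, 0, 0, 0]
  ]
}}

```text
t: 4.92
eef_pos: [0.4603, -0.2977, 0.3598]
eef_rot: [-0.001, 0.997, 0.081, -0.0]
contact_force: [-0.4, -0.4, 0.7]
finger_gap: 1.001
finger_force: 0.0
```

```bash
python3 -c "
from h import *
o=get_obs();print(o['eef_pos'],o['qpos'])
c=read_camera('wrist');f=c['frame'];cv2.imwrite('pics/w2.png',f)
for a,r,k in blobs(f,(45,60,15),(85,255,255)):
  print(a,r,cv2.approxPolyDP(cv2.convexHull(k),5,True)[:,0].tolist(), cast(c,cv2.approxPolyDP(cv2.convexHull(k),5,True)[:,0],.147)[:,:2].round(4).tolist())
"
```

```text
[ 0.46029378 -0.29772875  0.35983223] [-6.51530665e-01  1.97859644e-01  1.33912608e+00  4.93685106e-04
  1.60618831e+00  7.56335008e-01]
742.5 ((326.5884704589844, 154.34230041503906), (26.57485580444336, 31.924909591674805), 15.255120277404785) [[318, 137], [338, 144], [333, 172], [312, 166]] [[0.4978, -0.2896], [0.4937, -0.3134], [0.4607, -0.3135], [0.4638, -0.2881]]
```

View pics/w2.png

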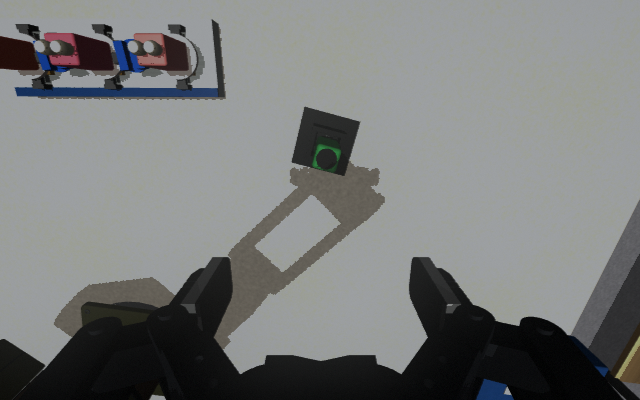

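The driver's square handle top is centred near (326,158). Its edges, like the holder's, are tilted by about 15° to the tool, so the yaw is about -6° and the position is about (0.476, -0.303).

>>> {"op": "play_rows", "data": {
  "steps": [
    [0.11, -0.02, 0.3, 0, 0, 0.09],
    [0.11, 0.02, 0.7, 0, 0, 0.17],
    [0.11, 0.02, 0.9, 0, 0, 0.17],
    [0.11, 0.02, 0.9, 0, 0, 0.17]
  ]
}}

```text
t: 5.48
eef_pos: [0.4756, -0.2956, 0.2232]
eef_rot: [-0.002, 0.999, -0.051, -0.003]
contact_force: [-0.3, 0.8, -0.4]
finger_gap: 1.005
finger_force: 0.0
```

```bash
python3 -c "
from h import *
move([.476,-.303,.103],np.deg2rad(-96))
c=read_camera('wrist');f=c['frame']
for a,r,k in blobs(f,(45,60,15),(85,255,255)):
  h=cv2.approxPolyDP(cv2.convexHull(k),5,True)[:,0];print(a,h.tolist(), cast(c,h,.147)[:,:2].round(4).tolist())
"
```

```text
pos [ 0.4756 -0.2956  0.2232] shift [0.012 0.051 0.801] turn [-0.002  0.003  0.002] q6 1.04 t 5.47
1190.5 [[340, 169], [347, 222], [312, 225], [313, 170]] [[0.5053, -0.3135], [0.4639, -0.3154], [0.4641, -0.2887], [0.5066, -0.2942]]
```

>>> {"op": "play_rows", "data": {
  "steps": [
    [0.02, 0.046, 0.3, 0, 0, 0],
    [0.02, 0.046, 0.6, 0, 0, 0],
    [0.02, 0.046, 0.8, 0, 0, 0],
    [0.02, 0.046, 0.8, 0, 0, 0]
  ]
}}

```text
t: 6.02
eef_pos: [0.4795, -0.305, 0.1054]
eef_rot: [-0.0, 0.999, -0.052, -0.001]
contact_force: [0.2, -0.1, 0.2]
finger_gap: 1.002
finger_force: 0.0
```

>>> {"op": "play_rows", "data": {
  "steps": [
    [0, 0, 0, 0, 0, 0],
    [0, 0, 0, 0, 0, 0],
    [0, 0, 0, 0, 0, 0],
    [0, 0, 0, 0, 0, 0],
    [0, 0, 0, 0, 0, 0],
    [0, 0, 0, 0, 0, 0]
  ],
  "claw": 0,
  "force": 60
}}

```text
t: 6.78
eef_pos: [0.4805, -0.3059, 0.107]
eef_rot: [0.001, 0.999, -0.052, 0.001]
contact_force: [0.3, 1.6, 6.3]
finger_gap: 0.341
finger_force: 59.0
```

>>> {"op": "play_rows", "data": {
  "steps": [
    [0, 0, -0.15, 0, 0, 0],
    [0, 0, -0.3, 0, 0, 0],
    [0, 0, -0.5, 0, 0, 0],
    [0, 0, -0.8, 0, 0, 0],
    [0, 0, -1, 0, 0, 0],
    [0, 0, -1, 0, 0, 0],
    [0, 0, -1, 0, 0, 0]
  ]
}}

```text
t: 7.65
eef_pos: [0.4788, -0.305, 0.2543]
eef_rot: [-0.0, 0.999, -0.052, -0.001]
contact_force: [-0.1, 0.4, -3.0]
finger_gap: 0.345
finger_force: 59.2
```

```bash
python3 -c "
from h import *
o=get_obs();print(o['eef_pos'],o['finger_gap'])
ims=[]
for n in('side','top'):
  c=read_camera(n);p=proj(c,np.array(o['eef_pos'])-[0,0,.09])[0].astype(int);print(n,p)
  f=c['frame'];x=max(0,min(560,p[0]-40));y=max(0,min(310,p[1]-60));ims.append(cv2.resize(f[y:y+90,x:x+80],(400,450),interpolation=cv2.INTER_CUBIC))
cv2.imwrite('pics/d1.png',np.hstack(ims))
"
```

```text
[ 0.47880921 -0.30502227  0.25432668] 0.34450476710218725
side [426 132]
top [459 271]
```

View pics/d1.png

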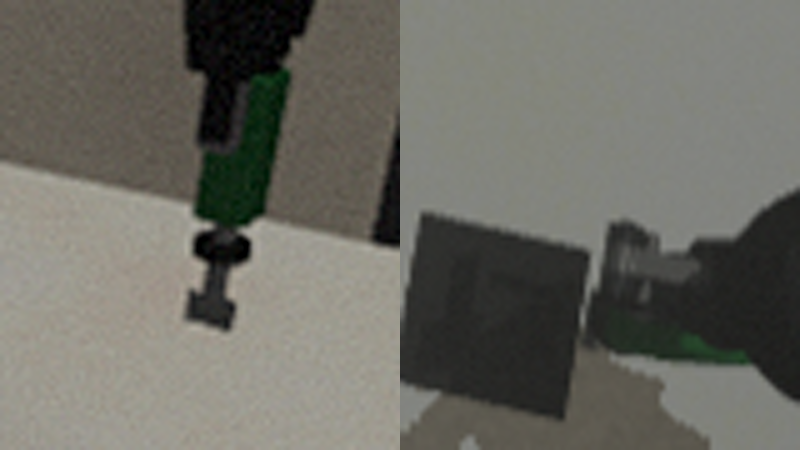

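```bash
cat >> h.py <<'E'
def tri(c1,p1,c2,p2):
    A=[];b=[]
    for c,p in((c1,p1),(c2,p2)):
        e=np.array(c["eye"]);d=cast(c,p,0)[0]-e;d/=np.linalg.norm(d);M=np.eye(3)-np.outer(d,d);A.append(M);b.append(M@e)
    X,r,_,_=np.linalg.lstsq(np.vstack(A),np.hstack(b),rcond=None);return X,r
E
python3 -c "
from h import *
s=read_camera('side');t=read_camera('top');o=get_obs();P=o['eef_pos']
print('blade',tri(s,(427.6,135),t,(464.6,260.6)))
for dz in(-.1,-.06,-.052,-.04,0,.04):print(dz,proj(s,P+[0,0,dz]).round(1),proj(t,P+[0,0,dz]).round(1))
"
```

```text
blade (array([ 0.49236644, -0.32311371,  0.14765251]), array([0.0003629]))
-0.1 [[425.6 135.9]] [[458.2 271.5]]
-0.06 [[428.1 122.1]] [[464.7 271.4]]
-0.052 [[428.6 119.3]] [[466.1 271.3]]
-0.04 [[429.4 115. ]] [[468.2 271.3]]
0 [[432.  100.3]] [[475.7 271.1]]
0.04 [[434.7  85. ]] [[484.  270.9]]
```

```bash
python3 -c "
from h import *
c=read_camera('wrist');o=get_obs();T=rot(o['eef_rot']);P=o['eef_pos']
for q in([0,0,.1],[.013,0,.1],[-.013,0,.1],[.006,0,.07],[.015,0,.06],[0,0,0]):print(q,proj(c,P+T.apply(q)).round(1))
cv2.imwrite('pics/w3.png',cv2.resize(c['frame'][100:350,200:440],None,fx=2.2,fy=2.2,interpolation=cv2.INTER_CUBIC))
"
```

```text
[0, 0, 0.1] [[319.4 200.4]]
[0.013, 0, 0.1] [[319.4 185.2]]
[-0.013, 0, 0.1] [[319.4 215.2]]
[0.006, 0, 0.07] [[319.3 205.5]]
[0.015, 0, 0.06] [[319.3 197.8]]
[0, 0, 0] [[319.  261.1]]
```

View pics/w3.png

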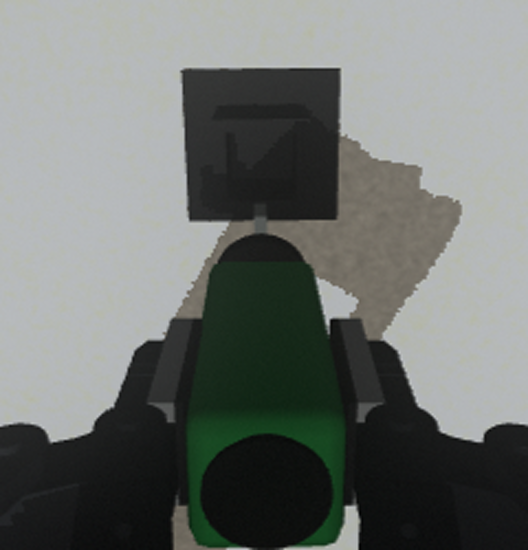

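The driver is gripped upright with the blade along tool x. The blade sits at crop (261,215), which is about 5 mm towards tool -x and near 0 in y. Now to a viewing point beside screw a.

>>> {"op": "play_rows", "data": {
  "steps": [
    [0, -0.2, -0.1, 0, 0, 0],
    [0, -0.5, -0.1, 0, 0, 0],
    [0, -0.8, -0.1, 0, 0, -0.1],
    [0, -0.9, -0.1, 0, 0, -0.2],
    [0, -0.9, -0.1, 0, 0, -0.23],
    [0, -0.9, -0.1, 0, 0, -0.23]
  ]
}}

```text
t: 8.65
eef_pos: [0.4935, -0.1708, 0.2698]
eef_rot: [-0.0, 0.992, 0.128, -0.0]
contact_force: [0.3, -1.2, -1.3]
finger_gap: 0.342
finger_force: 59.3
```

```bash
python3 -c "
from h import *
move([.50,-.052,.27],np.deg2rad(-75))"
```

```text
pos [ 0.4935 -0.1708  0.2698] shift [ 0.243 -0.755 -0.001] turn [-0.     0.001 -0.003] q6 0.9 t 8.65
```

>>> {"op": "play_rows", "data": {
  "steps": [
    [0.1, -0.3, 0, 0, 0, 0],
    [0.2, -0.6, 0, 0, 0, 0],
    [0.24, -0.75, 0, 0, 0, 0],
    [0.24, -0.75, 0, 0, 0, 0],
    [0.24, -0.75, 0, 0, 0, 0]
  ]
}}

```text
t: 9.28
eef_pos: [0.5, -0.0542, 0.2701]
eef_rot: [0.0, 0.992, 0.128, -0.0]
contact_force: [0.5, -0.6, -0.6]
finger_gap: 0.345
finger_force: 59.5
```

```bash
cat > slots.py <<'E'
from h import *
import sys
c=read_camera('wrist');f=c['frame'];o=get_obs();print(o['eef_pos'].round(4))
v=cv2.imwrite(sys.argv[1],f)
hsv=cv2.cvtColor(f,cv2.COLOR_BGR2HSV)
for a,r,k in blobs(f,(105,120,20),(125,255,255),150):
    x,y,w,h=cv2.boundingRect(k)
    print(a,[x,y,w,h],cast(c,r[0],.074)[0].round(4))
E
python3 slots.py pics/w4.png; python3 -c "
import cv2;f=cv2.imread('pics/w4.png');cv2.imwrite('pics/w4c.png',cv2.resize(f[20:270,130:470],None,fx=2.3,fy=2.3))"
```

```text
[ 0.5    -0.0544  0.2702]
1767.0 [154, 137, 236, 32] [0.5091 0.0027 0.074 ]
1048.5 [299, 104, 36, 37] [ 0.5533 -0.0372  0.074 ]
1006.5 [206, 94, 33, 38] [0.5371 0.0613 0.074 ]
```

View pics/w4c.png

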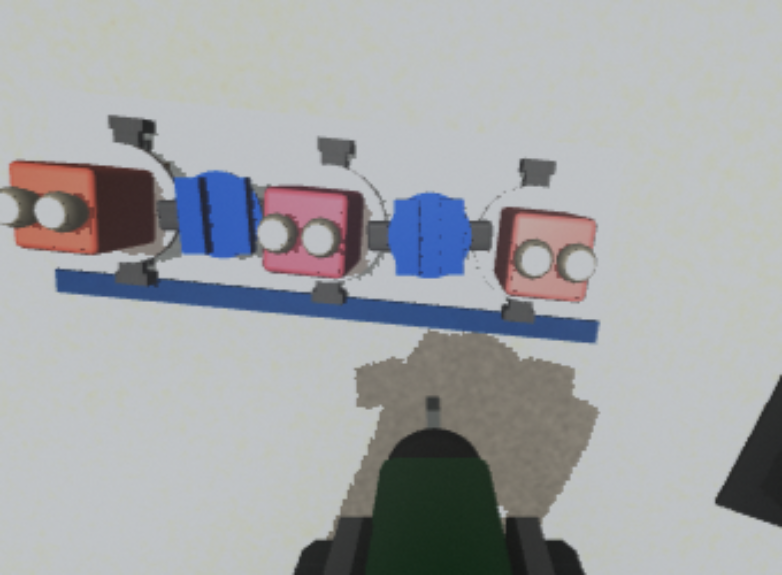

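```bash
python3 -c "
from h import *
c=read_camera('wrist')
g=lambda u,v:(130+u/2.3,20+v/2.3)
for e in ([(200,178),(210,255)],[(248,178),(255,250)],[(421,195),(421,277)],[(444,195),(444,277)],[(57,270),(598,322)]):
  q=cast(c,[g(*e[0]),g(*e[1])],.074 if e[0][0]!=57 else .03)[:,:2];d=q[0]-q[1];print(q.round(4).tolist(),q.mean(0).round(4),np.rad2deg(np.arctan2(d[1],d[0])).round(1))
move([.5588,-.0365,.175],np.deg2rad(-75.3))
move([.5588,-.0365,.165],np.deg2rad(-75.3))
"
```

```text
[[0.5512, 0.0686], [0.5186, 0.0589]] [0.5349 0.0638] 16.6
[[0.5567, 0.0477], [0.5261, 0.0391]] [0.5414 0.0434] 15.8
[[0.5694, -0.0296], [0.5336, -0.0386]] [ 0.5515 -0.0341] 14.3
[[0.572, -0.0397], [0.5364, -0.0491]] [ 0.5542 -0.0444] 14.8
[[0.4828, 0.1482], [0.5289, -0.138]] [0.5058 0.0051] 99.2
pos [ 0.5    -0.0544  0.2702] shift [ 0.41  -0.017  0.635] turn [ 0.     0.    -0.001] q6 1.12 t 9.38
pos [ 0.5    -0.0544  0.2702] shift [ 0.41  -0.017  0.701] turn [ 0.     0.    -0.001] q6 1.12 t 9.38
```

>>> {"op": "play_rows", "data": {
  "steps": [
    [0.2, -0.01, 0, 0, 0, 0],
    [0.41, -0.01, 0, 0, 0, 0],
    [0.41, -0.01, 0.3, 0, 0, 0],
    [0.41, -0.01, 0.5, 0, 0, 0],
    [0.41, -0.01, 0.6, 0, 0, 0],
    [0.41, -0.01, 0.6, 0, 0, 0]
  ]
}}

```text
t: 10.12
eef_pos: [0.5585, -0.0369, 0.1795]
eef_rot: [-0.0, 0.992, 0.128, -0.001]
contact_force: [0.1, -0.5, -1.2]
finger_gap: 0.344
finger_force: 59.6
```

```bash
python3 -c "
from h import *
move([.559,-.0375,.164],np.deg2rad(-75.3))
c=read_camera('wrist');cv2.imwrite('pics/w5.png',cv2.resize(c['frame'][100:300,220:420],None,fx=2.5,fy=2.5))"
```

```text
pos [ 0.5585 -0.0369  0.1795] shift [0.003 0.005 0.103] turn [-0.     0.001 -0.001] q6 1.17 t 10.12
```

View pics/w5.png

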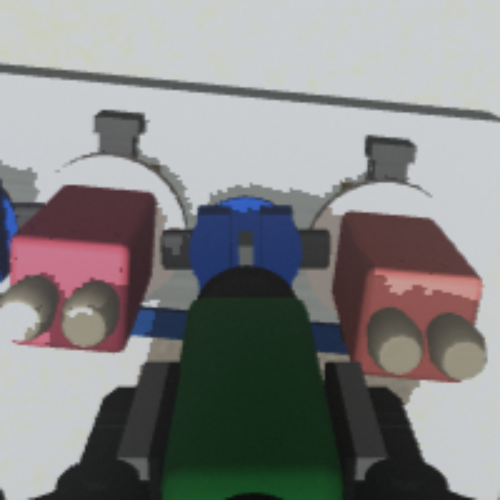

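The blade at crop column 246 lies between the slot walls at about 236 and 258. I'll insert it.

>>> {"op": "play_rows", "data": {
  "steps": [
    [0, 0.003, 0.03, 0, 0, 0],
    [0, 0.003, 0.06, 0, 0, 0],
    [0, 0.003, 0.08, 0, 0, 0],
    [0, 0.003, 0.09, 0, 0, 0],
    [0, 0.003, 0.09, 0, 0, 0]
  ]
}}

```text
t: 10.8
eef_pos: [0.559, -0.0367, 0.1667]
eef_rot: [-0.0, 0.992, 0.128, -0.0]
contact_force: [0.0, 0.3, -2.0]
finger_gap: 0.346
finger_force: 59.6
```

>>> {"op": "play_rows", "data": {
  "steps": [
    [0, -0.003, 0.09, 0, 0, -0.065],
    [-0.001, -0.007, 0.09, 0, 0, -0.13],
    [-0.002, -0.011, 0.09, 0, 0, -0.195],
    [-0.003, -0.015, 0.09, 0, 0, -0.26],
    [-0.005, -0.018, 0.09, 0, 0, -0.325],
    [-0.007, -0.021, 0.09, 0, 0, -0.39],
    [-0.009, -0.024, 0.09, 0, 0, -0.455],
    [-0.012, -0.027, 0.09, 0, 0, -0.52],
    [-0.015, -0.029, 0.09, 0, 0, -0.585],
    [-0.018, -0.031, 0.09, 0, 0, -0.65],
    [-0.021, -0.033, 0.09, 0, 0, -0.715],
    [-0.024, -0.035, 0.09, 0, 0, -0.78],
    [-0.028, -0.036, 0.09, 0, 0, -0.845],
    [-0.032, -0.036, 0.09, 0, 0, -0.91],
    [-0.035, -0.037, 0.09, 0, 0, -0.97],
    [-0.035, -0.037, 0.09, 0, 0, -0.97],
    [-0.035, -0.037, 0.09, 0, 0, -0.97]
  ]
}}

```text
t: 12.92
eef_pos: [0.554, -0.0305, 0.1603]
eef_rot: [0.001, 0.629, 0.777, 0.003]
contact_force: [-8.8, 7.0, 38.7]
finger_gap: 0.344
finger_force: 64.4
```

>>> {"op": "play_rows", "data": {
  "steps": [
    [0, 0, -0.05, 0, 0, 0],
    [0, 0, -0.1, 0, 0, 0],
    [0, 0, -0.2, 0, 0, 0],
    [0, 0, -0.4, 0, 0, 0],
    [0, 0, -0.6, 0, 0, 0],
    [0, 0, -0.8, 0, 0, 0],
    [0, 0, -0.8, 0, 0, 0]
  ]
}}

```text
t: 13.8
eef_pos: [0.5546, -0.0331, 0.2758]
eef_rot: [0.002, 0.629, 0.777, 0.001]
contact_force: [0.7, 0.1, -2.6]
finger_gap: 0.344
finger_force: 59.9
```

```bash
python3 -c "
from h import *
move([.53,.02,.27],np.deg2rad(-73.5))"
```

```text
pos [ 0.5546 -0.0331  0.2758] shift [ 0.38  -0.087  0.038] turn [ 0.004 -0.002  0.95 ] q6 -0.35 t 13.8
```

>>> {"op": "play_rows", "data": {
  "steps": [
    [0.3, -0.2, 0.04, 0, 0, 0.1],
    [0.6, -0.35, 0.04, 0, 0, 0.2],
    [0.61, -0.35, 0.04, 0, 0, 0.3],
    [0.61, -0.35, 0.04, 0, 0, 0.4],
    [0.61, -0.35, 0.04, 0, 0, 0.5],
    [0.61, -0.35, 0.04, 0, 0, 0.6],
    [0.61, -0.35, 0.04, 0, 0, 0.7],
    [0.61, -0.35, 0.04, 0, 0, 0.8],
    [0.61, -0.35, 0.04, 0, 0, 0.9],
    [0.61, -0.35, 0.04, 0, 0, 0.95],
    [0.61, -0.35, 0.04, 0, 0, 0.95]
  ]
}}

```text
t: 15.18
eef_pos: [0.4813, 0.0458, 0.2657]
eef_rot: [-0.0, 0.99, 0.144, -0.001]
contact_force: [0.3, -0.2, -0.7]
finger_gap: 0.345
finger_force: 59.9
```

```bash
python3 slots.py pics/w6.png; python3 -c "
import cv2;f=cv2.imread('pics/w6.png');cv2.imwrite('pics/w6c.png',cv2.resize(f[40:290,170:510],None,fx=2.3,fy=2.3))"
```

```text
[0.4815 0.0458 0.266 ]
1773.0 [238, 141, 234, 39] [0.5072 0.0141 0.074 ]
1100.0 [302, 101, 37, 38] [0.5374 0.0619 0.074 ]
1057.5 [393, 113, 40, 38] [ 0.5528 -0.0339  0.074 ]
```

View pics/w6c.png

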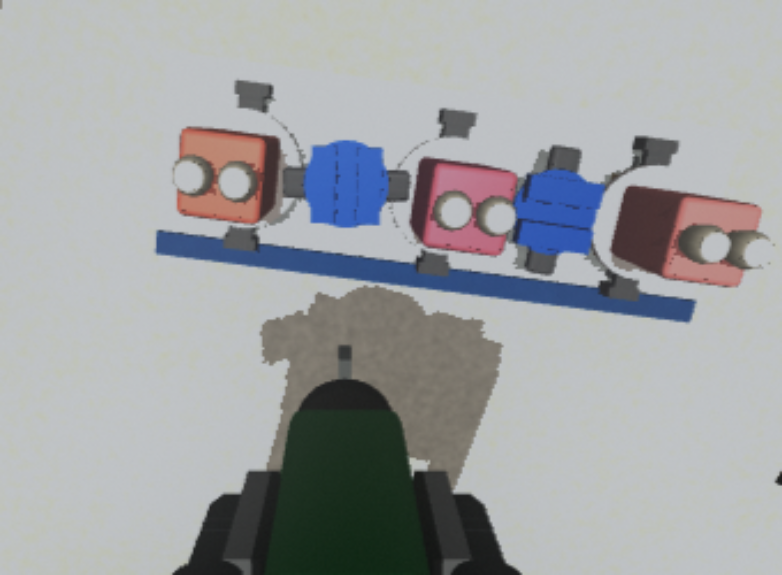

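Screw a is now open, with its tongue across the bar (crop (566,150) to (541,270)). Screw b's slot walls are at columns 337 and 358, with the blade at 345. I'll insert there.

>>> {"op": "play_rows", "data": {
  "steps": [
    [0.2, 0.007, 0, 0, 0, 0],
    [0.41, 0.007, 0, 0, 0, 0],
    [0.41, 0.007, 0.3, 0, 0, 0],
    [0.41, 0.007, 0.5, 0, 0, 0],
    [0.41, 0.007, 0.6, 0, 0, 0],
    [0.41, 0.007, 0.6, 0, 0, 0],
    [0.41, 0.007, 0.6, 0, 0, 0]
  ]
}}

```text
t: 16.1
eef_pos: [0.5425, 0.0624, 0.1785]
eef_rot: [0.0, 0.99, 0.144, 0.001]
contact_force: [-0.5, -1.0, -0.8]
finger_gap: 0.343
finger_force: 59.9
```

```bash
python3 -c "
from h import *
c=read_camera('wrist');cv2.imwrite('pics/w7.png',cv2.resize(c['frame'][100:300,220:420],None,fx=2.5,fy=2.5))
o=get_obs();print(o['eef_pos'],o['contact_force'])
s=read_camera('top');print(s['frame'].shape)
w=dict(c);import pickle
"
```

```text
[0.54265349 0.06240379 0.17872147] [ 0.17320401 -0.18149134 -1.74272895]
(400, 640, 3)
```

View pics/w7.png

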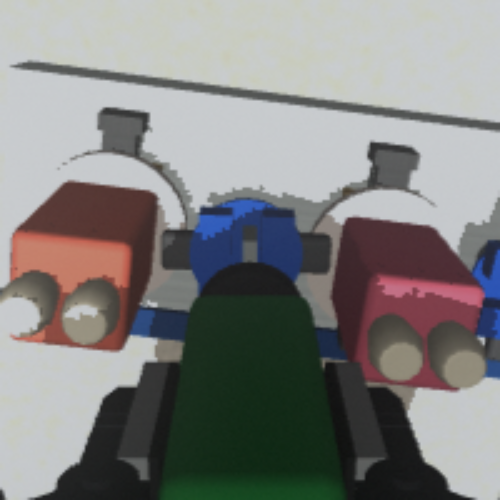

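Blade at column 250 is centred between the slot walls at about 238 and 261. I'll insert it, then turn with z held.

>>> {"op": "play_rows", "data": {
  "steps": [
    [0, 0, 0.03, 0, 0, 0],
    [0, 0, 0.06, 0, 0, 0],
    [0, 0, 0.08, 0, 0, 0],
    [0, 0, 0.095, 0, 0, 0],
    [0, 0, 0.095, 0, 0, 0]
  ]
}}

```text
t: 16.82
eef_pos: [0.5413, 0.0624, 0.1628]
eef_rot: [-0.0, 0.99, 0.144, -0.0]
contact_force: [-0.3, -1.0, -1.4]
finger_gap: 0.342
finger_force: 59.9
```

>>> {"op": "play_rows", "data": {
  "steps": [
    [0, -0.003, 0, 0, 0, -0.065],
    [-0.001, -0.006, 0, 0, 0, -0.13],
    [-0.002, -0.009, 0, 0, 0, -0.195],
    [-0.003, -0.012, 0, 0, 0, -0.26],
    [-0.004, -0.014, 0, 0, 0, -0.325],
    [-0.006, -0.017, 0, 0, 0, -0.39],
    [-0.008, -0.019, 0, 0, 0, -0.455],
    [-0.01, -0.021, 0, 0, 0, -0.52],
    [-0.012, -0.023, 0, 0, 0, -0.585],
    [-0.014, -0.025, 0, 0, 0, -0.65],
    [-0.017, -0.026, 0, 0, 0, -0.715],
    [-0.019, -0.028, 0, 0, 0, -0.78],
    [-0.022, -0.029, 0, 0, 0, -0.845],
    [-0.025, -0.03, 0, 0, 0, -0.91],
    [-0.028, -0.03, 0, 0, 0, -0.97],
    [-0.028, -0.03, 0, 0, 0, -0.97],
    [-0.028, -0.03, 0, 0, 0, -0.97]
  ]
}}

```text
t: 18.95
eef_pos: [0.5361, 0.0657, 0.1631]
eef_rot: [-0.0, 0.618, 0.787, 0.0]
contact_force: [0.6, 1.7, -1.5]
finger_gap: 0.347
finger_force: 60.0
```

>>> {"op": "play_rows", "data": {
  "steps": [
    [0, 0, -0.1, 0, 0, 0],
    [0, 0, -0.2, 0, 0, 0],
    [0, 0, -0.4, 0, 0, 0],
    [0, 0, -0.6, 0, 0, 0],
    [0, 0, -0.75, 0, 0, 0],
    [0, 0, -0.75, 0, 0, 0]
  ]
}}

```text
t: 19.7
eef_pos: [0.5376, 0.0653, 0.2787]
eef_rot: [0.002, 0.617, 0.787, 0.002]
contact_force: [0.2, 0.6, -1.7]
finger_gap: 0.346
finger_force: 60.2
```

```bash
python3 -c "
from h import *
move([.479,-.305,.27],np.deg2rad(-96))
c=read_camera('top');cv2.imwrite('pics/t2.png',c['frame'])"
```

```text
pos [0.5376 0.0653 0.2787] shift [-2.304 -0.969  0.056] turn [ 0.003  0.003 -0.78 ] q6 -0.2 t 19.7
```

>>> {"op": "play_rows", "data": {
  "steps": [
    [-0.3, -0.2, 0, 0, 0, 0.1],
    [-0.6, -0.4, 0, 0, 0, 0.2],
    [-0.9, -0.6, 0, 0, 0, 0.3],
    [-0.9, -0.6, 0, 0, 0, 0.4],
    [-0.9, -0.6, 0, 0, 0, 0.5],
    [-0.9, -0.6, 0, 0, 0, 0.6],
    [-0.9, -0.6, 0, 0, 0, 0.7],
    [-0.9, -0.6, 0, 0, 0, 0.8],
    [-0.9, -0.6, 0, 0, 0, 0.9],
    [-0.9, -0.6, 0, 0, 0, 1],
    [-0.9, -0.6, 0, 0, 0, 1]
  ]
}}

```text
t: 21.12
eef_pos: [0.4801, -0.087, 0.2744]
eef_rot: [-0.0, 0.993, 0.121, -0.001]
contact_force: [0.7, -0.1, -1.6]
finger_gap: 0.345
finger_force: 60.2
```

```bash
python3 -c "
from h import *
move([.479,-.305,.27],np.deg2rad(-96))"; python3 slots.py pics/w8.png; python3 -c "
import cv2;f=cv2.imread('pics/w8.png');cv2.imwrite('pics/w8c.png',cv2.resize(f[20:300,100:500],None,fx=2,fy=2))"
```

```text
pos [ 0.4801 -0.087   0.2744] shift [-0.356  1.409  0.029] turn [-0.     0.002  0.221] q6 1.06 t 21.12
[ 0.4802 -0.087   0.2746]
1872.5 [130, 116, 239, 29] [ 0.507  -0.0012  0.074 ]
1123.5 [273, 77, 37, 39] [ 0.5522 -0.0383  0.074 ]
1053.5 [177, 68, 36, 40] [0.5367 0.0607 0.074 ]
```

View pics/w8c.png

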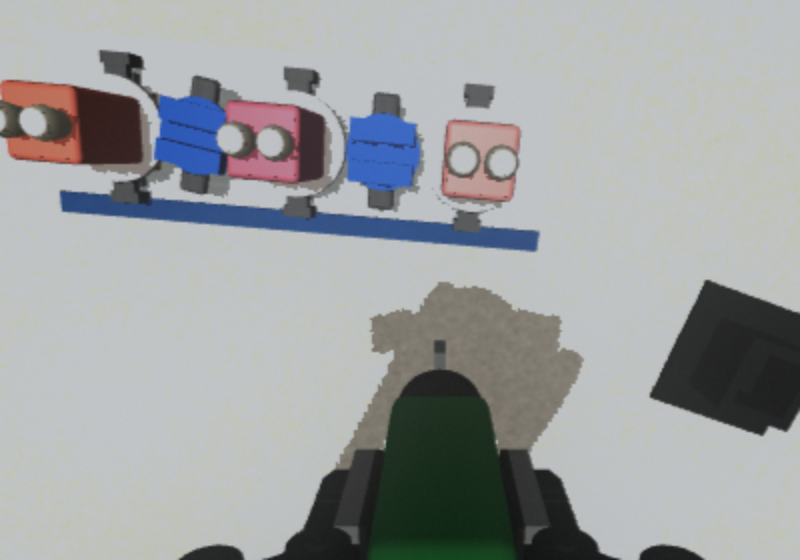

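Both tongues now lie across the bar: a from (387,95) to (380,207), b from (206,80) to (193,190). I'll check the angles and return the driver.

```bash
python3 -c "
from h import *
c=read_camera('wrist')
for e in ([(387,95),(380,207)],[(206,80),(193,190)]):
  q=cast(c,[(100+u/2,20+v/2) for u,v in e],.058)[:,:2];d=q[0]-q[1];print(np.linalg.norm(d),np.deg2rad(90-(99.4-np.rad2deg(np.arctan2(d[1],d[0])))+0))
"
```

```text
0.05858783677476083 -0.013960259161830742
0.05810581067089244 -0.16153022245603094
```

>>> {"op": "play_rows", "data": {
  "steps": [
    [-0.1, 0.3, 0, 0, 0, 0.05],
    [-0.2, 0.6, 0, 0, 0, 0.11],
    [-0.27, 0.9, 0, 0, 0, 0.17],
    [-0.36, 1, 0, 0, 0, 0.22],
    [-0.36, 1, 0, 0, 0, 0.22],
    [-0.36, 1, 0, 0, 0, 0.22]
  ]
}}

```text
t: 21.98
eef_pos: [0.4643, -0.245, 0.2753]
eef_rot: [-0.0, 0.999, -0.051, -0.0]
contact_force: [0.1, -0.3, -1.9]
finger_gap: 0.345
finger_force: 60.6
```

```bash
python3 -c "
from h import *
move([.479,-.305,.27],np.deg2rad(-96))"
```

```text
pos [ 0.4643 -0.245   0.2753] shift [0.138 0.388 0.035] turn [-0.001  0.     0.001] q6 1.11 t 21.98
```

>>> {"op": "play_rows", "data": {
  "steps": [
    [0.07, 0.2, 0.03, 0, 0, 0],
    [0.13, 0.388, 0.1, 0, 0, 0],
    [0.13, 0.388, 0.4, 0, 0, 0],
    [0.13, 0.388, 0.6, 0, 0, 0],
    [0.13, 0.388, 0.7, 0, 0, 0],
    [0.13, 0.388, 0.7, 0, 0, 0]
  ]
}}

```text
t: 22.72
eef_pos: [0.4774, -0.3052, 0.1694]
eef_rot: [-0.001, 0.999, -0.052, -0.001]
contact_force: [0.2, 0.4, -1.0]
finger_gap: 0.342
finger_force: 60.5
```

```bash
python3 -c "
from h import *
move([.478,-.305,.106],np.deg2rad(-96))
s=read_camera('side')['frame'];w=read_camera('wrist')['frame']
cv2.imwrite('pics/h1.png',np.hstack([cv2.resize(w[80:330,200:440],(400,417)),cv2.resize(s[110:210,380:475],(396,417))]))"
```

```text
pos [ 0.4774 -0.3052  0.1694] shift [ 0.005 -0.001  0.423] turn [-0.001  0.001  0.001] q6 1.03 t 22.73
```

View pics/h1.png

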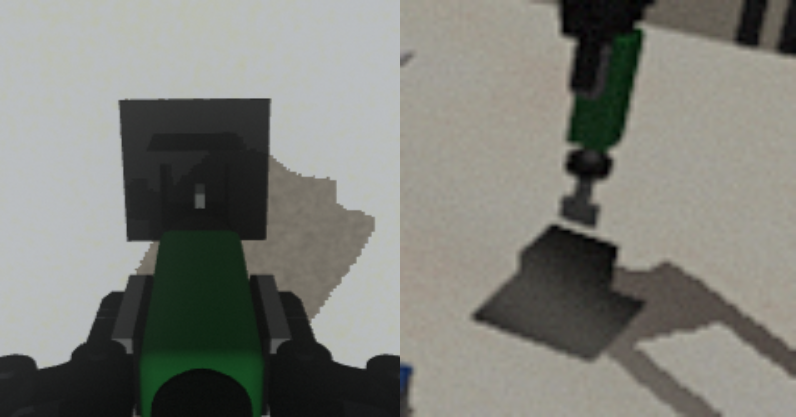

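The blade hangs over the socket: column 200 against the foot's centre at about 197, so about 1.5 mm off. I'll lower it with a small y correction.

>>> {"op": "play_rows", "data": {
  "steps": [
    [0, -0.008, 0.1, 0, 0, 0],
    [0, -0.008, 0.2, 0, 0, 0],
    [0, -0.008, 0.28, 0, 0, 0],
    [0, -0.008, 0.34, 0, 0, 0],
    [0, -0.008, 0.38, 0, 0, 0],
    [0, -0.008, 0.4, 0, 0, 0],
    [0, -0.008, 0.4, 0, 0, 0]
  ]
}}

```text
t: 23.7
eef_pos: [0.4779, -0.3044, 0.1105]
eef_rot: [-0.0, 0.999, -0.052, -0.0]
contact_force: [-0.7, 0.7, -1.5]
finger_gap: 0.343
finger_force: 60.5
```

>>> {"op": "play_rows", "data": {
  "steps": [
    [0, 0, 0.02, 0, 0, 0],
    [0, 0, 0.03, 0, 0, 0],
    [0, 0, 0.03, 0, 0, 0]
  ]
}}

```text
t: 24.08
eef_pos: [0.4778, -0.3043, 0.106]
eef_rot: [-0.0, 0.999, -0.052, -0.0]
contact_force: [0.2, 0.2, -1.7]
finger_gap: 0.341
finger_force: 60.5
```

>>> {"op": "play_rows", "data": {
  "steps": [
    [0, 0, 0.03, 0, 0, 0],
    [0, 0, 0.0, 0, 0, 0],
    [0, 0, 0, 0, 0, 0],
    [0, 0, 0, 0, 0, 0],
    [0, 0, 0, 0, 0, 0],
    [0, 0, 0, 0, 0, 0]
  ],
  "claw": 1
}}

```text
t: 24.82
eef_pos: [0.4778, -0.3044, 0.106]
eef_rot: [-0.0, 0.999, -0.052, -0.0]
contact_force: [1.1, -0.1, -0.9]
finger_gap: 1.004
finger_force: 0.0
```

>>> {"op": "play_rows", "data": {
  "steps": [
    [0, 0, -0.3, 0, 0, 0],
    [0, 0, -0.6, 0, 0, 0],
    [0, 0, -0.9, 0, 0, 0],
    [0, 0, -1, 0, 0, 0],
    [0, 0, -1, 0, 0, 0]
  ]
}}

```text
t: 25.45
eef_pos: [0.4781, -0.3046, 0.2567]
eef_rot: [0.001, 0.999, -0.052, 0.001]
contact_force: [0.8, 0.7, -0.4]
finger_gap: 1.0
finger_force: 0.0
```

```bash
python3 -c "
from h import *
c=read_camera('wrist');f=c['frame']
for a,r,k in blobs(f,(45,60,15),(85,255,255)):
  h=cv2.approxPolyDP(cv2.convexHull(k),5,True)[:,0];print(a,h.tolist(), cast(c,h,.147)[:,:2].round(4).tolist())
c=read_camera('top');f=c['frame']
for a,r,k in blobs(f,(45,60,15),(85,255,255)): print('top',a,r[0],cast(c,r[0],.147).round(4))
for a,r,k in blobs(f,(22,120,60),(34,255,255),300):
  print('caddy',r[0],r[1],r[2],cast(c,r[0],.08).round(4),cast(c,cv2.boxPoints(r),.08)[:,:2].round(3).tolist())
move([.5620,-.0865,.27],np.deg2rad(-80.6))
"
```

```text
1783.5 [[324, 166], [325, 190], [311, 213], [282, 212], [280, 183], [300, 166]] [[0.5047, -0.3114], [0.484, -0.3102], [0.4647, -0.2961], [0.4682, -0.2712], [0.4941, -0.2732], [0.5067, -0.2917]]
top 43.0 (446.5, 271.0) [[ 0.4768 -0.281   0.147 ]]
caddy (203.9399871826172, 225.42001342773438) (36.76955032348633, 100.6920166015625) 8.130102157592773 [[0.5111 0.3059 0.08  ]] [[0.389, 0.344], [0.641, 0.361], [0.639, 0.265], [0.389, 0.254]]
pos [ 0.4769 -0.3037  0.2543] shift [ 0.413 -1.499 -0.103] turn [-0.001  0.002 -0.171] q6 1.03 t 25.55
```

The driver's top is now about 20 mm off towards +y, so it is leaning by about 0.15-0.19 rad. The caddy has also shifted to y≈0.306. I'll regrip the driver, straighten it and set it down firmly.

>>> {"op": "play_rows", "data": {
  "steps": [
    [0, -0.08, 0.2, 0, 0, 0],
    [0, -0.08, 0.5, 0, 0, 0],
    [0, -0.08, 0.8, 0, 0, 0],
    [0, -0.08, 1, 0, 0, 0],
    [0, -0.08, 1, 0, 0, 0]
  ]
}}

```text
t: 26.18
eef_pos: [0.4758, -0.2901, 0.1017]
eef_rot: [-0.003, 0.999, -0.052, -0.004]
contact_force: [0.6, -0.4, 1.1]
finger_gap: 1.002
finger_force: 0.0
```

>>> {"op": "play_rows", "data": {
  "steps": [
    [0, 0, 0, 0, 0, 0],
    [0, 0, 0, 0, 0, 0],
    [0, 0, 0, 0, 0, 0],
    [0, 0, 0, 0, 0, 0],
    [0, 0, 0, 0, 0, 0],
    [0, 0, 0, 0, 0, 0]
  ],
  "claw": 0,
  "force": 60
}}

```text
t: 26.92
eef_pos: [0.481, -0.2959, 0.1087]
eef_rot: [0.004, 0.999, -0.052, 0.003]
contact_force: [-1.0, -5.4, 4.6]
finger_gap: 0.344
finger_force: 58.6
```

>>> {"op": "play_rows", "data": {
  "steps": [
    [0, 0, -0.04, 0, 0, 0],
    [0, 0.03, -0.07, 0, 0, 0],
    [0, 0.06, -0.07, 0, 0, 0],
    [0, 0.06, -0.07, 0, 0, 0]
  ]
}}

```text
t: 27.42
eef_pos: [0.478, -0.3015, 0.1165]
eef_rot: [-0.0, 0.999, -0.052, -0.0]
contact_force: [-0.1, 0.9, -2.7]
finger_gap: 0.341
finger_force: 63.1
```

```bash
python3 -c "
from h import *
o=get_obs();print(o['eef_pos'].round(4),o['contact_force'].round(1),o['moment'].round(2),o['finger_gap'])
s=read_camera('side')
for a,r,k in blobs(s['frame'],(45,60,15),(85,255,255)): print(a,r)
c=read_camera('wrist');f=c['frame']
for a,r,k in blobs(f,(45,60,15),(85,255,255)):
  h=cv2.approxPolyDP(cv2.convexHull(k),5,True)[:,0];print(a,h.tolist())
P=o['eef_pos'];T=rot(o['eef_rot'])
for q in([0,0,.1],[-.018,-.015,-.038],[-.018,.015,-.038],[.012,-.015,.04],[.012,.015,.04]):print(q,proj(c,P+T.apply(q)).round(1))
"
```

```text
[ 0.478  -0.3015  0.1165] [-0.1  0.9 -2.7] [-0.01 -0.07 -0.  ] 0.34149124545074006
198.5 ((424.2483215332031, 149.92617797851562), (12.164971351623535, 29.775218963623047), 10.007980346679688)
5456.0 [[339, 214], [346, 220], [357, 287], [354, 333], [346, 340], [290, 338], [284, 284], [299, 219]]
[0, 0, 0.1] [[319.6 200.5]]
[-0.018, -0.015, -0.038] [[283.  345.3]]
[-0.018, 0.015, -0.038] [[355.2 345.3]]
[0.012, -0.015, 0.04] [[295.4 212.2]]
[0.012, 0.015, 0.04] [[343.4 212.2]]
```

```bash
python3 -c "
from h import *
o=get_obs();P=o['eef_pos'];T=rot(o['eef_rot'])
c=read_camera('wrist');f=c['frame'];m=cv2.inRange(cv2.cvtColor(f,cv2.COLOR_BGR2HSV),(45,60,15),(85,255,255))
for r in range(212,345,6):
  x=np.where(m[r])[0]
  if len(x): print(r,x.min(),x.max(),(x.min()+x.max())/2,end=' | ')
"
```

```text
218 300 345 322.5 | 224 298 346 322.0 | 230 297 347 322.0 | 236 295 348 321.5 | 242 294 349 321.5 | 248 292 350 321.0 | 254 291 351 321.0 | 260 290 352 321.0 | 266 288 353 320.5 | 272 287 354 320.5 | 278 286 355 320.5 | 284 284 357 320.5 | 290 284 356 320.0 | 296 285 356 320.5 | 302 285 356 320.5 | 308 285 356 320.5 | 314 285 355 320.0 | 320 286 355 320.5 | 326 285 355 320.0 | 332 287 354 320.5 | 338 290 351 320.5 |
```

>>> {"op": "play_rows", "data": {
  "steps": [
    [0, 0.013, 0, 0.013, 0, 0],
    [0, 0.013, 0.02, 0.013, 0, 0],
    [0, 0.013, 0.04, 0.013, 0, 0],
    [0, 0.013, 0.05, 0.013, 0, 0],
    [0, 0.013, 0.05, 0.013, 0, 0]
  ]
}}

```text
t: 28.2
eef_pos: [0.4778, -0.3032, 0.1092]
eef_rot: [-0.01, 0.999, -0.052, 0.0]
contact_force: [-0.8, 0.2, 0.9]
finger_gap: 0.345
finger_force: 63.1
```

>>> {"op": "play_rows", "data": {
  "steps": [
    [0, 0, 0.01, 0, 0, 0],
    [0, 0, 0.02, 0, 0, 0],
    [0, 0, 0.02, 0, 0, 0]
  ]
}}

```text
t: 28.58
eef_pos: [0.4789, -0.3037, 0.109]
eef_rot: [-0.009, 0.999, -0.052, 0.002]
contact_force: [-3.1, 1.7, 16.7]
finger_gap: 0.341
finger_force: 65.1
```

>>> {"op": "play_rows", "data": {
  "steps": [
    [0, 0, -0.01, 0, 0, 0],
    [0, 0, -0.015, 0, 0, 0],
    [0, 0, -0.015, 0, 0, 0]
  ]
}}

```text
t: 28.95
eef_pos: [0.4787, -0.3036, 0.109]
eef_rot: [-0.01, 0.999, -0.052, 0.001]
contact_force: [0.1, 1.4, 8.0]
finger_gap: 0.341
finger_force: 63.9
```

>>> {"op": "play_rows", "data": {
  "steps": [
    [0, 0, 0, 0, 0, 0],
    [0, 0, 0, 0, 0, 0],
    [0, 0, 0, 0, 0, 0],
    [0, 0, 0, 0, 0, 0]
  ],
  "claw": 0.42
}}

```text
t: 29.45
eef_pos: [0.4778, -0.3033, 0.108]
eef_rot: [-0.01, 0.999, -0.052, 0.0]
contact_force: [0.3, -0.6, -0.5]
finger_gap: 0.421
finger_force: 0.0
```

```bash
cat > drv.py <<'E'
from h import *
o=get_obs();print(o['eef_pos'].round(4),o['contact_force'].round(1))
c=read_camera('wrist');f=c['frame'];m=cv2.inRange(cv2.cvtColor(f,cv2.COLOR_BGR2HSV),(45,60,15),(85,255,255))
for r in range(150,390,12):
  x=np.where(m[r])[0]
  if len(x): print(r,x.min(),x.max(),(x.min()+x.max())/2,end=' | ')
E
python3 drv.py
```

```text
[ 0.4778 -0.3033  0.108 ] [ 0.3 -0.6 -0.5]
222 300 347 323.5 | 234 298 350 324.0 | 246 296 354 325.0 | 258 295 356 325.5 | 270 293 359 326.0 | 282 291 362 326.5 | 294 290 363 326.5 | 306 291 363 327.0 | 318 291 362 326.5 | 330 292 361 326.5 | 342 300 352 326.0 |
```

>>> {"op": "play_rows", "data": {
  "steps": [
    [0, 0, 0, 0, 0, 0],
    [0, 0, 0, 0, 0, 0],
    [0, 0, 0, 0, 0, 0],
    [0, 0, -0.1, 0, 0, 0]
  ],
  "claw": 1
}}

```text
t: 30.0
eef_pos: [0.477, -0.3029, 0.1228]
eef_rot: [-0.011, 0.999, -0.052, -0.001]
contact_force: [0.3, -0.7, -0.3]
finger_gap: 1.0
finger_force: 0.0
```

>>> {"op": "play_rows", "data": {
  "steps": [
    [0, 0, -0.3, 0, 0, 0],
    [0, 0, -0.6, 0, 0, 0],
    [0, 0, -0.9, -0.013, 0, 0],
    [0, 0, -1, -0.013, 0, 0],
    [0, 0, -1, -0.013, 0, 0]
  ]
}}

```text
t: 30.62
eef_pos: [0.478, -0.3069, 0.2747]
eef_rot: [0.001, 0.999, -0.052, 0.001]
contact_force: [0.4, -0.1, 0.1]
finger_gap: 0.998
finger_force: 0.0
```

```bash
python3 drv.py; python3 -c "
from h import *
for i in range(2):
 c=read_camera('wrist');f=c['frame']
for a,r,k in blobs(f,(45,60,15),(85,255,255)):
  h=cv2.approxPolyDP(cv2.convexHull(k),5,True)[:,0];print(a,h.tolist(), cast(c,h,.147)[:,:2].round(4).tolist())
c=read_camera('top');f=c['frame']
for a,r,k in blobs(f,(45,60,15),(85,255,255)): print('top',a,r[0],cast(c,r[0],.147).round(4))
move([.5620,-.0865,.27],np.deg2rad(-80.6))
"
```

```text
[ 0.478  -0.3069  0.2747] [ 0.4 -0.1  0.1]
174 307 336 321.5 | 186 308 340 324.0 | 198 308 339 323.5 | 1375.0 [[330, 162], [341, 180], [340, 206], [312, 208], [308, 165]] [[0.5027, -0.3181], [0.4856, -0.3262], [0.4613, -0.3233], [0.462, -0.2977], [0.502, -0.2987]]
top 30.5 (457.0, 275.5) [[ 0.47  -0.305  0.147]]
pos [ 0.4766 -0.306   0.2712] shift [ 0.413 -1.515  0.01 ] turn [-0.002  0.002 -0.171] q6 1.03 t 30.82
```

The driver stands well now: its top is about 8 mm off, a tilt of about 0.06 rad. Next come the posts, starting with post_3 because it is nearest the caddy.

>>> {"op": "play_rows", "data": {
  "steps": [
    [0, -0.3, 0, 0, 0, -0.1],
    [0, -0.6, 0, 0, 0, -0.2],
    [0, -0.9, 0, 0, 0, -0.3],
    [0, -1, 0, 0, 0, -0.4],
    [0, -1, 0, 0, 0, -0.5],
    [0, -1, 0, 0, 0, -0.6],
    [0, -1, 0, 0, 0, -0.7],
    [0, -1, 0, 0, 0, -0.8],
    [0, -1, 0, 0, 0, -0.9],
    [0, -1, 0, 0, 0, -1],
    [0, -1, 0, 0, 0, -1]
  ]
}}

```text
t: 32.2
eef_pos: [0.4926, -0.1573, 0.2717]
eef_rot: [-0.001, 0.744, 0.669, -0.001]
contact_force: [-0.1, -0.8, 0.1]
finger_gap: 0.999
finger_force: 0.0
```

```bash
python3 -c "
from h import *
move([.5287,.1112,.22],np.deg2rad(9.4))"
```

```text
pos [ 0.4926 -0.1573  0.2717] shift [1.805 0.051 0.346] turn [-0.002 -0.001 -0.172] q6 -0.28 t 32.2
```

>>> {"op": "play_rows", "data": {
  "steps": [
    [0.3, 0, 0, 0, 0, -0.1],
    [0.7, 0, 0, 0, 0, -0.17],
    [1, 0.05, 0, 0, 0, -0.17],
    [1, 0.05, 0, 0, 0, -0.17],
    [1, 0.05, 0, 0, 0, -0.17]
  ]
}}

```text
t: 32.83
eef_pos: [0.5159, -0.0093, 0.2726]
eef_rot: [-0.0, 0.648, 0.762, -0.001]
contact_force: [-0.7, -0.7, 0.3]
finger_gap: 0.997
finger_force: 0.0
```

```bash
cat > posts.py <<'E'
from h import *
c=read_camera('wrist');f=c['frame']
h=cv2.cvtColor(f,cv2.COLOR_BGR2HSV)
m=cv2.inRange(h,(0,70,90),(12,255,255))|cv2.inRange(h,(165,70,90),(180,255,255))
for k in cv2.findContours(m,cv2.RETR_EXTERNAL,cv2.CHAIN_APPROX_NONE)[0]:
    if cv2.contourArea(k)>300:
        r=cv2.minAreaRect(k);q=cast(c,cv2.boxPoints(r),.119)[:,:2]
        d=q[1]-q[0];print(np.round(r[0]),np.round(r[1]),'ctr',cast(c,r[0],.119)[0,:2].round(4),'sides',[round(float(np.linalg.norm(q[i]-q[i-1])),4) for i in(0,1)],'ang',round(float(np.rad2deg(np.arctan2(d[1],d[0])))%90,1))
for p in([.5613,-.0862,.119],[.545,.0125,.119],[.5287,.1112,.119]): print(proj(c,p).round(0))
E
python3 posts.py; python3 -c "
from h import *
move([.5287,.1112,.20],np.deg2rad(9.4))"
```

```text
[480. 269.] [49. 50.] ctr [ 0.702  -0.0773] sides [0.0629, 0.0534] ang 68.1
[349. 256.] [31. 27.] ctr [ 0.5596 -0.0845] sides [0.0334, 0.0324] ang 8.0
[353. 164.] [33. 34.] ctr [0.5441 0.0135] sides [0.0324, 0.0324] ang 9.3
[357.  52.] [41. 38.] ctr [0.5283 0.111 ] sides [0.0325, 0.0324] ang 9.3
[[351. 258.]]
[[354. 166.]]
[[357.  52.]]
pos [ 0.5159 -0.0098  0.2727] shift [0.783 0.214 0.484] turn [-0.001  0.    -0.002] q6 -0.26 t 32.88
```

Block tops measure 32.4 mm square at the predicted places, yaw 9.3°. Now descending on post_3.

>>> {"op": "play_rows", "data": {
  "steps": [
    [0.4, 0.1, 0, 0, 0, 0],
    [0.78, 0.21, 0.2, 0, 0, 0],
    [0.78, 0.21, 0.48, 0, 0, 0],
    [0.78, 0.21, 0.48, 0, 0, 0]
  ]
}}

```text
t: 33.38
eef_pos: [0.5255, 0.1104, 0.1981]
eef_rot: [-0.003, 0.648, 0.762, -0.003]
contact_force: [-0.8, -0.2, 0.7]
finger_gap: 1.003
finger_force: 0.0
```

```bash
python3 -c "
from h import *
move([.5285,.111,.085],np.deg2rad(9.4))"
```

```text
pos [0.5255 0.1104 0.1981] shift [0.001 0.027 0.754] turn [-0.005  0.    -0.002] q6 -0.03 t 33.38
```

>>> {"op": "play_rows", "data": {
  "steps": [
    [0, 0.005, 0.3, 0, 0, 0],
    [0, 0.005, 0.55, 0, 0, 0],
    [0, 0.005, 0.7, 0, 0, 0],
    [0, 0.005, 0.75, 0, 0, 0],
    [0, 0.005, 0.75, 0, 0, 0],
    [0, 0.005, 0.75, 0, 0, 0]
  ]
}}

```text
t: 34.12
eef_pos: [0.5306, 0.1113, 0.0903]
eef_rot: [0.001, 0.648, 0.762, 0.001]
contact_force: [-0.6, -0.0, 0.5]
finger_gap: 1.001
finger_force: 0.0
```

>>> {"op": "play_rows", "data": {
  "steps": [
    [0, 0, 0, 0, 0, 0],
    [0, 0, 0, 0, 0, 0],
    [0, 0, 0, 0, 0, 0],
    [0, 0, 0, 0, 0, 0],
    [0, 0, 0, 0, 0, 0],
    [0, 0, 0, 0, 0, 0]
  ],
  "claw": 0,
  "force": 80
}}

```text
t: 34.88
eef_pos: [0.5293, 0.1117, 0.0892]
eef_rot: [0.0, 0.647, 0.762, 0.0]
contact_force: [-1.2, -0.4, 5.9]
finger_gap: 0.383
finger_force: 79.3
```

>>> {"op": "play_rows", "data": {
  "steps": [
    [0, 0, 0, 0, 0, -0.05],
    [0, 0, 0, 0, 0, -0.1],
    [0, 0, 0, 0, 0, -0.15],
    [0, 0, 0, 0, 0, -0.2],
    [0, 0, 0, 0, 0, -0.25],
    [0, 0, 0, 0, 0, -0.3],
    [0, 0, 0, 0, 0, -0.35],
    [0, 0, 0, 0, 0, -0.4],
    [0, 0, 0, 0, 0, -0.45],
    [0, 0, 0, 0, 0, -0.5],
    [0, 0, 0, 0, 0, -0.55],
    [0, 0, 0, 0, 0, -0.6],
    [0, 0, 0, 0, 0, -0.6]
  ]
}}

```text
t: 36.5
eef_pos: [0.529, 0.1124, 0.0892]
eef_rot: [-0.0, 0.231, 0.973, 0.001]
contact_force: [-1.7, 1.6, 5.2]
finger_gap: 0.381
finger_force: 79.5
```

>>> {"op": "play_rows", "data": {
  "steps": [
    [0, 0, -0.03, 0, 0, 0],
    [0, 0, -0.06, 0, 0, 0],
    [0, 0, -0.1, 0, 0, 0],
    [0, 0, -0.14, 0, 0, 0]
  ]
}}

```text
t: 37.0
eef_pos: [0.5294, 0.1115, 0.1102]
eef_rot: [0.0, 0.231, 0.973, -0.0]
contact_force: [0.6, -0.8, -1.3]
finger_gap: 0.388
finger_force: 79.7
```

>>> {"op": "play_rows", "data": {
  "steps": [
    [0, 0, -0.2, 0, 0, 0],
    [0, 0, -0.5, 0, 0, 0],
    [0, 0, -0.8, 0, 0, -0.1],
    [0, 0, -0.8, 0, 0, -0.2],
    [0, 0, -0.8, 0, 0, -0.3],
    [0, 0, -0.8, 0, 0, -0.33],
    [0, 0, -0.8, 0, 0, -0.33]
  ]
}}

```text
t: 37.88
eef_pos: [0.5291, 0.1115, 0.2301]
eef_rot: [0.0, -0.026, 1.0, -0.0]
contact_force: [-0.6, -0.5, -3.2]
finger_gap: 0.387
finger_force: 79.8
```

```bash
cat > cad.py <<'E'
from h import *
import sys
for n in sys.argv[1:]:
    c=read_camera(n);f=c['frame']
    m=cv2.inRange(cv2.cvtColor(f,cv2.COLOR_BGR2HSV),np.array((22,100,30)),np.array((34,255,255)))
    m=cv2.morphologyEx(m,cv2.MORPH_CLOSE,np.ones((9,9)))
    k=max(cv2.findContours(m,cv2.RETR_EXTERNAL,cv2.CHAIN_APPROX_NONE)[0],key=cv2.contourArea)
    h=cv2.approxPolyDP(cv2.convexHull(k),6,True)[:,0]
    print(n,[(a.tolist(),b.round(3).tolist()) for a,b in zip(h,cast(c,h,.08)[:,:2])])
E
python3 cad.py top wrist
python3 -c "
from h import *
move([.511,.306,.23],np.deg2rad(93.5))"
```

```text
top [([226, 208], [0.562, 0.259]), ([223, 275], [0.398, 0.236]), ([191, 274], [0.39, 0.314]), ([196, 207], [0.554, 0.335])]
wrist [([602, 39], [0.389, 0.342]), ([539, 289], [0.635, 0.356]), ([458, 291], [0.642, 0.268]), ([433, 256], [0.601, 0.233]), ([458, 53], [0.406, 0.223]), ([496, 39], [0.394, 0.253])]
pos [0.5292 0.1115 0.2299] shift [ 5.400e-02  1.301e+00 -1.000e-03] turn [-0.     0.    -0.006] q6 -1.49 t 37.98
```

>>> {"op": "play_rows", "data": {
  "steps": [
    [-0.2, 0.3, 0, 0, 0, 0],
    [-0.4, 0.6, 0, 0, 0, 0],
    [-0.51, 0.9, 0, 0, 0, 0],
    [-0.51, 1, 0, 0, 0, 0],
    [-0.51, 1, 0, 0, 0, 0]
  ]
}}

```text
t: 38.6
eef_pos: [0.5971, 0.266, 0.2292]
eef_rot: [-0.001, -0.027, 1.0, -0.0]
contact_force: [-0.2, -0.6, -1.1]
finger_gap: 0.383
finger_force: 80.4
```

>>> {"op": "play_rows", "data": {
  "steps": [
    [0, 0.15, 0, 0, 0, 0],
    [0, 0.3, 0, 0, 0, 0],
    [0, 0.3, 0, 0, 0, 0],
    [0, 0.3, 0, 0, 0, 0]
  ]
}}

```text
t: 39.1
eef_pos: [0.5951, 0.3103, 0.2298]
eef_rot: [-0.0, -0.027, 1.0, -0.0]
contact_force: [1.1, -1.1, -1.5]
finger_gap: 0.386
finger_force: 80.3
```

```bash
python3 cad.py top wrist
python3 -c "
from h import *
move([.596,.310,.095],np.deg2rad(93.4))
c=read_camera('wrist');cv2.imwrite('pics/c1.png',c['frame'])"
```

```text
top [([228, 178], [0.64, 0.269]), ([235, 188], [0.616, 0.246]), ([223, 275], [0.398, 0.236]), ([179, 272], [0.391, 0.344]), ([191, 195], [0.583, 0.354]), ([205, 176], [0.637, 0.328])]
wrist [([375, 0], [0.437, 0.345]), ([365, 211], [0.62, 0.355]), ([276, 209], [0.623, 0.266]), ([267, 0], [0.441, 0.257])]
pos [0.5953 0.3098 0.2298] shift [-0.005  0.001  0.898] turn [-0.    -0.    -0.004] q6 -1.21 t 39.2
```

View pics/c1.png

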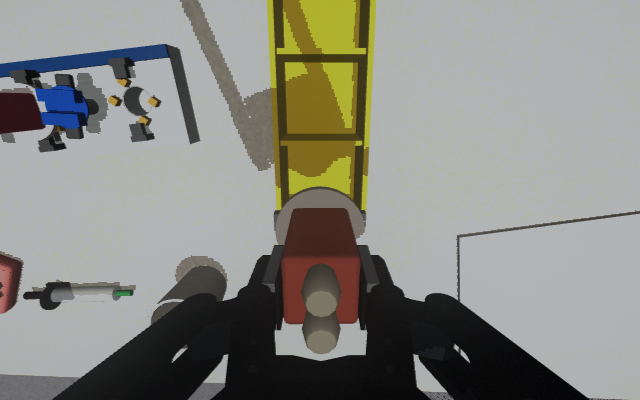

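The post hangs upright over the caddy. The rim's side walls, at columns 276 and 365, are centred on the tool, and the cross walls are at rows 50 and 137. I'll check those.

```bash
python3 -c "
from h import *
c=read_camera('wrist')
print(cast(c,[(321,133),(321,141),(321,47),(321,54)],.08).round(4))"
```

```text
[[0.5462 0.3068 0.08  ]
 [0.5535 0.3072 0.08  ]
 [0.4741 0.303  0.08  ]
 [0.4795 0.3033 0.08  ]]
```

>>> {"op": "play_rows", "data": {
  "steps": [
    [0, 0, 0.3, 0, 0, 0],
    [0, 0, 0.55, 0, 0, 0],
    [0, 0, 0.75, 0, 0, 0],
    [0, 0, 0.85, 0, 0, 0],
    [0, 0, 0.9, 0, 0, 0],
    [0, 0, 0.91, 0, 0, 0],
    [0, 0, 0.91, 0, 0, 0]
  ]
}}

```text
t: 40.17
eef_pos: [0.5962, 0.3107, 0.0945]
eef_rot: [0.001, -0.026, 1.0, 0.0]
contact_force: [-0.0, 0.2, -1.1]
finger_gap: 0.381
finger_force: 80.3
```

>>> {"op": "play_rows", "data": {
  "steps": [
    [0, 0, 0.01, 0, 0, 0],
    [0, 0, 0.01, 0, 0, 0]
  ]
}}

```text
t: 40.42
eef_pos: [0.5955, 0.3105, 0.0923]
eef_rot: [0.0, -0.026, 1.0, 0.0]
contact_force: [0.4, 0.2, -2.1]
finger_gap: 0.384
finger_force: 80.3
```

>>> {"op": "play_rows", "data": {
  "steps": [
    [0, 0, 0.012, 0, 0, 0],
    [0, 0, 0.012, 0, 0, 0]
  ]
}}

```text
t: 40.67
eef_pos: [0.5956, 0.3105, 0.0902]
eef_rot: [0.0, -0.026, 1.0, 0.0]
contact_force: [0.5, 0.0, -1.3]
finger_gap: 0.382
finger_force: 80.5
```

>>> {"op": "play_rows", "data": {
  "steps": [
    [0, 0, 0, 0, 0, 0],
    [0, 0, 0, 0, 0, 0],
    [0, 0, 0, 0, 0, 0],
    [0, 0, 0, 0, 0, 0],
    [0, 0, 0, 0, 0, 0]
  ],
  "claw": 1
}}

```text
t: 41.3
eef_pos: [0.5954, 0.3104, 0.09]
eef_rot: [0.0, -0.026, 1.0, -0.0]
contact_force: [0.1, -0.7, -0.5]
finger_gap: 1.004
finger_force: 0.0
```

>>> {"op": "play_rows", "data": {
  "steps": [
    [0, 0, -0.2, 0, 0, 0],
    [0, 0, -0.5, 0, 0, 0],
    [0, 0, -0.9, 0, 0, 0],
    [0, 0, -1, 0, 0, 0]
  ]
}}

```text
t: 41.8
eef_pos: [0.5977, 0.3114, 0.2454]
eef_rot: [0.004, -0.026, 1.0, 0.002]
contact_force: [0.6, 0.2, -0.5]
finger_gap: 1.0
finger_force: 0.0
```

```bash
python3 posts.py;python3 -c "
from h import *
move([.5445,.013,.22],np.deg2rad(9.4))"
```

```text
[ 10. 276.] [19. 51.] ctr [0.7035 0.0076] sides [0.0194, 0.0613] ang 74.9
[318. 187.] [34. 35.] ctr [0.5951 0.3092] sides [0.0318, 0.0309] ang 3.0
[[-149.  125.]]
[[-35. 111.]]
[[82. 97.]]
pos [0.5975 0.3113 0.2454] shift [ 0.459 -1.968  0.159] turn [0.005 0.003 0.929] q6 -1.21 t 41.85
```

>>> {"op": "play_rows", "data": {
  "steps": [
    [0.1, -0.3, 0, 0, 0, 0.1],
    [0.3, -0.6, 0, 0, 0, 0.2],
    [0.46, -0.9, 0, 0, 0, 0.3],
    [0.46, -1, 0, 0, 0, 0.4],
    [0.46, -1, 0, 0, 0, 0.5],
    [0.46, -1, 0, 0, 0, 0.6],
    [0.46, -1, 0, 0, 0, 0.7],
    [0.46, -1, 0, 0, 0, 0.8],
    [0.46, -1, 0, 0, 0, 0.9],
    [0.46, -1, 0, 0, 0, 0.93],
    [0.46, -1, 0, 0, 0, 0.93]
  ]
}}

```text
t: 43.22
eef_pos: [0.5333, 0.1567, 0.2382]
eef_rot: [-0.001, 0.647, 0.762, -0.001]
contact_force: [-0.2, 0.1, -0.8]
finger_gap: 0.998
finger_force: 0.0
```

```bash
python3 -c "
from h import *
move([.5445,.013,.20],np.deg2rad(9.4))"
```

```text
pos [0.5333 0.1567 0.2382] shift [-0.957 -0.081  0.255] turn [-0.002  0.    -0.001] q6 0.05 t 43.23
```

>>> {"op": "play_rows", "data": {
  "steps": [
    [-0.3, -0.03, 0.1, 0, 0, 0],
    [-0.6, -0.06, 0.2, 0, 0, 0],
    [-0.96, -0.08, 0.25, 0, 0, 0],
    [-0.96, -0.08, 0.25, 0, 0, 0],
    [-0.96, -0.08, 0.25, 0, 0, 0]
  ]
}}

```text
t: 43.85
eef_pos: [0.5453, 0.013, 0.2018]
eef_rot: [-0.001, 0.648, 0.762, -0.0]
contact_force: [0.2, -0.1, -0.5]
finger_gap: 0.999
finger_force: 0.0
```

```bash
python3 posts.py; python3 -c "
from h import *
move([.5445,.013,.089],np.deg2rad(9.4))"
```

```text
[319. 313.] [32. 38.] ctr [ 0.56  -0.084] sides [0.0332, 0.0323] ang 9.4
[488. 302.] [59. 24.] ctr [ 0.701  -0.0495] sides [0.0579, 0.022] ang 80.7
[320. 204.] [39. 41.] ctr [0.5444 0.0143] sides [0.0317, 0.0309] ang 9.3
[[320. 315.]]
[[320. 207.]]
[[320.  66.]]
pos [0.5455 0.0136 0.2021] shift [-0.003 -0.007  0.754] turn [-0.    -0.001 -0.001] q6 -0.22 t 43.9
```

>>> {"op": "play_rows", "data": {
  "steps": [
    [0, -0.006, 0.3, 0, 0, 0],
    [0, -0.006, 0.55, 0, 0, 0],
    [0, -0.006, 0.7, 0, 0, 0],
    [0, -0.006, 0.75, 0, 0, 0],
    [0, -0.006, 0.75, 0, 0, 0],
    [0, -0.006, 0.75, 0, 0, 0]
  ]
}}

```text
t: 44.65
eef_pos: [0.5459, 0.0131, 0.0911]
eef_rot: [0.001, 0.647, 0.762, 0.001]
contact_force: [0.3, 0.2, 0.6]
finger_gap: 0.998
finger_force: 0.0
```

>>> {"op": "play_rows", "data": {
  "steps": [
    [0, 0, 0, 0, 0, 0],
    [0, 0, 0, 0, 0, 0],
    [0, 0, 0, 0, 0, 0],
    [0, 0, 0, 0, 0, 0],
    [0, 0, 0, 0, 0, 0],
    [0, 0, 0, 0, 0, 0]
  ],
  "claw": 0
}}

```text
t: 45.4
eef_pos: [0.5451, 0.0126, 0.0905]
eef_rot: [0.0, 0.647, 0.762, 0.0]
contact_force: [-1.1, 0.0, 5.3]
finger_gap: 0.387
finger_force: 79.5
```

>>> {"op": "play_rows", "data": {
  "steps": [
    [0, 0, 0, 0, 0, -0.05],
    [0, 0, 0, 0, 0, -0.1],
    [0, 0, 0, 0, 0, -0.15],
    [0, 0, 0, 0, 0, -0.2],
    [0, 0, 0, 0, 0, -0.25],
    [0, 0, 0, 0, 0, -0.3],
    [0, 0, 0, 0, 0, -0.35],
    [0, 0, 0, 0, 0, -0.4],
    [0, 0, 0, 0, 0, -0.45],
    [0, 0, 0, 0, 0, -0.5],
    [0, 0, 0, 0, 0, -0.55],
    [0, 0, 0, 0, 0, -0.6],
    [0, 0, 0, 0, 0, -0.6]
  ]
}}

```text
t: 47.02
eef_pos: [0.5451, 0.0134, 0.0905]
eef_rot: [0.0, 0.231, 0.973, 0.001]
contact_force: [-2.1, 2.4, 5.2]
finger_gap: 0.386
finger_force: 79.6
```

>>> {"op": "play_rows", "data": {
  "steps": [
    [0, 0, -0.03, 0, 0, 0],
    [0, 0, -0.06, 0, 0, 0],
    [0, 0, -0.1, 0, 0, 0],
    [0, 0, -0.14, 0, 0, 0]
  ]
}}

```text
t: 47.52
eef_pos: [0.5449, 0.0127, 0.1113]
eef_rot: [-0.0, 0.231, 0.973, -0.0]
contact_force: [-0.1, 0.2, -2.8]
finger_gap: 0.385
finger_force: 79.8
```

>>> {"op": "play_rows", "data": {
  "steps": [
    [0, 0, -0.2, 0, 0, 0],
    [0, 0, -0.5, 0, 0, 0],
    [0, 0, -0.8, 0, 0, -0.1],
    [0, 0, -0.8, 0, 0, -0.2],
    [0, 0, -0.8, 0, 0, -0.3],
    [0, 0, -0.8, 0, 0, -0.33],
    [0, 0, -0.8, 0, 0, -0.33]
  ]
}}

```text
t: 48.4
eef_pos: [0.5447, 0.0127, 0.2312]
eef_rot: [0.0, -0.026, 1.0, -0.0]
contact_force: [0.5, 0.0, -1.6]
finger_gap: 0.383
finger_force: 79.8
```

```bash
python3 -c "
from h import *
move([.5135,.305,.23],np.deg2rad(93.4))"
```

```text
pos [0.5447 0.0127 0.2312] shift [0.106 1.957 0.008] turn [-0.     0.    -0.005] q6 -1.68 t 48.4
```

>>> {"op": "play_rows", "data": {
  "steps": [
    [0.1, 0.3, 0, 0, 0, 0],
    [0.1, 0.6, 0, 0, 0, 0],
    [0.1, 0.9, 0, 0, 0, 0],
    [0.1, 1, 0, 0, 0, 0],
    [0.1, 1, 0, 0, 0, 0]
  ]
}}

```text
t: 49.02
eef_pos: [0.5219, 0.1623, 0.2309]
eef_rot: [-0.0, -0.027, 1.0, -0.0]
contact_force: [-0.6, -0.3, -2.0]
finger_gap: 0.383
finger_force: 80.5
```

>>> {"op": "play_rows", "data": {
  "steps": [
    [0, 0.3, 0, 0, 0, 0],
    [0, 0.6, 0, 0, 0, 0],
    [0, 0.96, 0, 0, 0, 0],
    [0, 0.96, 0, 0, 0, 0],
    [0, 0.96, 0, 0, 0, 0]
  ]
}}

```text
t: 49.65
eef_pos: [0.5146, 0.3041, 0.2306]
eef_rot: [-0.0, -0.026, 1.0, -0.001]
contact_force: [-0.2, -0.3, -2.8]
finger_gap: 0.383
finger_force: 80.8
```

```bash
python3 cad.py top wrist; python3 posts.py|head -3
python3 -c "
from h import *
move([.5135,.305,.092],np.deg2rad(93.4))"
```

```text
top [([194, 175], [0.636, 0.357]), ([235, 185], [0.624, 0.248]), ([223, 275], [0.398, 0.236]), ([179, 272], [0.391, 0.344])]
wrist [([272, 45], [0.394, 0.255]), ([375, 45], [0.389, 0.343]), ([365, 244], [0.577, 0.352]), ([279, 208], [0.542, 0.262])]
[ 16. 333.] [32. 52.] ctr [0.6748 0.0043] sides [0.0333, 0.0673] ang 75.2
[320. 288.] [64. 75.] ctr [0.6062 0.3075] sides [0.0707, 0.0687] ang 3.0
[[-119.  224.]]
pos [0.5147 0.3037 0.2309] shift [0.008 0.01  0.926] turn [-0.001 -0.    -0.006] q6 -1.16 t 49.8
```

>>> {"op": "play_rows", "data": {
  "steps": [
    [0.008, 0.008, 0.3, 0, 0, 0],
    [0.008, 0.008, 0.55, 0, 0, 0],
    [0.008, 0.008, 0.75, 0, 0, 0],
    [0.008, 0.008, 0.85, 0, 0, 0],
    [0.008, 0.008, 0.9, 0, 0, 0],
    [0.008, 0.008, 0.92, 0, 0, 0],
    [0.008, 0.008, 0.92, 0, 0, 0],
    [0.008, 0.008, 0.92, 0, 0, 0]
  ]
}}

```text
t: 50.8
eef_pos: [0.5138, 0.307, 0.0939]
eef_rot: [0.001, -0.026, 1.0, 0.0]
contact_force: [-0.3, -0.3, -1.9]
finger_gap: 0.386
finger_force: 80.7
```

>>> {"op": "play_rows", "data": {
  "steps": [
    [0, 0, 0, 0, 0, 0],
    [0, 0, 0, 0, 0, 0],
    [0, 0, 0, 0, 0, 0],
    [0, 0, 0, 0, 0, 0],
    [0, 0, 0, 0, 0, 0]
  ],
  "claw": 1
}}

```text
t: 51.42
eef_pos: [0.5132, 0.3067, 0.093]
eef_rot: [-0.0, -0.026, 1.0, -0.0]
contact_force: [0.6, -0.9, -0.9]
finger_gap: 0.999
finger_force: 0.0
```

>>> {"op": "play_rows", "data": {
  "steps": [
    [0, 0, -0.2, 0, 0, 0],
    [0, 0, -0.5, 0, 0, 0],
    [0, 0, -0.9, 0, 0, 0],
    [0, 0, -1, 0, 0, 0],
    [0, 0, -1, 0, 0, 0]
  ]
}}

```text
t: 52.05
eef_pos: [0.5137, 0.3069, 0.2441]
eef_rot: [0.001, -0.026, 1.0, 0.001]
contact_force: [0.2, 0.6, -0.1]
finger_gap: 1.0
finger_force: 0.0
```

```bash
python3 posts.py|head -3;python3 -c "
from h import *
move([.5603,-.0855,.22],np.deg2rad(9.4))"
```

```text
[ 15. 326.] [40. 47.] ctr [ 0.6783 -0.0055] sides [0.0402, 0.0645] ang 66.8
[318. 270.] [29. 33.] ctr [0.5938 0.3086] sides [0.0323, 0.0318] ang 3.1
[319. 190.] [33. 36.] ctr [0.5132 0.3049] sides [0.0309, 0.0318] ang 3.0
pos [0.5127 0.3064 0.2423] shift [-0.18  -2.626  0.149] turn [-0.001 -0.     0.929] q6 -1.16 t 52.1
```

Both are placed upright. Now post_1.

>>> {"op": "play_rows", "data": {
  "steps": [
    [0, -0.3, 0, 0, 0, 0.1],
    [-0.1, -0.6, 0, 0, 0, 0.2],
    [-0.18, -0.9, 0, 0, 0, 0.3],
    [-0.18, -1, 0, 0, 0, 0.4],
    [-0.18, -1, 0, 0, 0, 0.5],
    [-0.18, -1, 0, 0, 0, 0.6],
    [-0.18, -1, 0, 0, 0, 0.7],
    [-0.18, -1, 0, 0, 0, 0.8],
    [-0.18, -1, 0, 0, 0, 0.9],
    [-0.18, -1, 0, 0, 0, 0.93],
    [-0.18, -1, 0, 0, 0, 0.93]
  ]
}}

```text
t: 53.48
eef_pos: [0.5466, 0.158, 0.2403]
eef_rot: [-0.002, 0.647, 0.762, -0.002]
contact_force: [0.7, -0.8, -0.2]
finger_gap: 1.001
finger_force: 0.0
```

>>> {"op": "play_rows", "data": {
  "steps": [
    [-0.3, 0, 0, 0, 0, 0],
    [-0.6, 0, 0, 0, 0, 0],
    [-0.9, 0, 0, 0, 0, 0],
    [-1, 0, 0, 0, 0, 0],
    [-1, 0, 0, 0, 0, 0]
  ]
}}

```text
t: 54.1
eef_pos: [0.5719, 0.0098, 0.2419]
eef_rot: [-0.001, 0.648, 0.762, -0.0]
contact_force: [-0.2, 0.8, 0.4]
finger_gap: 1.005
finger_force: 0.0
```

```bash
python3 posts.py; python3 -c "
from h import *
move([.5603,-.0855,.2],np.deg2rad(9.4))"
```

```text
[294. 280.] [28. 33.] ctr [ 0.5603 -0.0842] sides [0.0317, 0.032] ang 9.3
[458. 274.] [53. 15.] ctr [ 0.718 -0.051] sides [0.0584, 0.0149] ang 71.9
[[294. 282.]]
[[291. 184.]]
[[287.  61.]]
pos [0.5718 0.0107 0.2421] shift [-0.621 -0.179  0.28 ] turn [-0.001 -0.001 -0.001] q6 -0.22 t 54.15
```

>>> {"op": "play_rows", "data": {
  "steps": [
    [-0.3, -0.09, 0.1, 0, 0, 0],
    [-0.62, -0.18, 0.28, 0, 0, 0],
    [-0.62, -0.18, 0.28, 0, 0, 0],
    [-0.62, -0.18, 0.28, 0, 0, 0],
    [-0.62, -0.18, 0.28, 0, 0, 0]
  ]
}}

```text
t: 54.78
eef_pos: [0.5614, -0.0843, 0.2016]
eef_rot: [0.0, 0.647, 0.763, 0.001]
contact_force: [1.2, -0.2, 0.1]
finger_gap: 1.003
finger_force: 0.0
```

```bash
python3 posts.py|head -2; python3 -c "
from h import *
move([.5605,-.0855,.089],np.deg2rad(9.4))"
```

```text
[489. 244.] [67. 66.] ctr [ 0.6999 -0.0935] sides [0.0626, 0.0519] ang 74.0
[318. 206.] [39. 41.] ctr [ 0.5602 -0.0847] sides [0.0318, 0.0309] ang 9.4
pos [ 0.5614 -0.0844  0.2017] shift [-0.006 -0.008  0.751] turn [0.001 0.    0.   ] q6 -0.39 t 54.83
```

>>> {"op": "play_rows", "data": {
  "steps": [
    [-0.004, -0.008, 0.3, 0, 0, 0],
    [-0.004, -0.008, 0.55, 0, 0, 0],
    [-0.004, -0.008, 0.7, 0, 0, 0],
    [-0.004, -0.008, 0.75, 0, 0, 0],
    [-0.004, -0.008, 0.75, 0, 0, 0],
    [-0.004, -0.008, 0.75, 0, 0, 0]
  ]
}}

```text
t: 55.58
eef_pos: [0.5608, -0.0866, 0.0897]
eef_rot: [0.001, 0.647, 0.762, 0.001]
contact_force: [1.1, -0.2, 0.3]
finger_gap: 1.0
finger_force: 0.0
```

>>> {"op": "play_rows", "data": {
  "steps": [
    [0, 0, 0, 0, 0, 0],
    [0, 0, 0, 0, 0, 0],
    [0, 0, 0, 0, 0, 0],
    [0, 0, 0, 0, 0, 0],
    [0, 0, 0, 0, 0, 0],
    [0, 0, 0, 0, 0, 0]
  ],
  "claw": 0
}}

```text
t: 56.32
eef_pos: [0.5601, -0.0868, 0.0891]
eef_rot: [0.0, 0.647, 0.762, 0.0]
contact_force: [0.3, -0.4, 4.3]
finger_gap: 0.383
finger_force: 80.0
```

>>> {"op": "play_rows", "data": {
  "steps": [
    [0, 0, 0, 0, 0, -0.05],
    [0, 0, 0, 0, 0, -0.1],
    [0, 0, 0, 0, 0, -0.15],
    [0, 0, 0, 0, 0, -0.2],
    [0, 0, 0, 0, 0, -0.25],
    [0, 0, 0, 0, 0, -0.3],
    [0, 0, 0, 0, 0, -0.35],
    [0, 0, 0, 0, 0, -0.4],
    [0, 0, 0, 0, 0, -0.45],
    [0, 0, 0, 0, 0, -0.5],
    [0, 0, 0, 0, 0, -0.55],
    [0, 0, 0, 0, 0, -0.6],
    [0, 0, 0, 0, 0, -0.6]
  ]
}}

```text
t: 57.95
eef_pos: [0.561, -0.0861, 0.0891]
eef_rot: [0.001, 0.231, 0.973, 0.001]
contact_force: [2.4, 3.5, 5.4]
finger_gap: 0.383
finger_force: 80.0
```

>>> {"op": "play_rows", "data": {
  "steps": [
    [0, 0, -0.03, 0, 0, 0],
    [0, 0, -0.06, 0, 0, 0],
    [0, 0, -0.1, 0, 0, 0],
    [0, 0, -0.14, 0, 0, 0]
  ]
}}

```text
t: 58.45
eef_pos: [0.5585, -0.0865, 0.1094]
eef_rot: [-0.001, 0.231, 0.973, -0.0]
contact_force: [-0.2, 0.6, -1.2]
finger_gap: 0.382
finger_force: 79.5
```

>>> {"op": "play_rows", "data": {
  "steps": [
    [0, 0, -0.2, 0, 0, 0],
    [0, 0, -0.5, 0, 0, 0],
    [0, 0, -0.8, 0, 0, -0.1],
    [0, 0, -0.8, 0, 0, -0.2],
    [0, 0, -0.8, 0, 0, -0.3],
    [0, 0, -0.8, 0, 0, -0.33],
    [0, 0, -0.8, 0, 0, -0.33]
  ]
}}

```text
t: 59.32
eef_pos: [0.559, -0.0865, 0.2295]
eef_rot: [-0.0, -0.026, 1.0, 0.0]
contact_force: [0.4, 0.1, -1.8]
finger_gap: 0.386
finger_force: 79.6
```

```bash
python3 cad.py wrist;python3 -c "
from h import *
move([.432,.300,.23],np.deg2rad(93.4))"
```

```text
wrist [([639, 273], [0.639, 0.259]), ([585, 243], [0.607, 0.19]), ([639, 53], [0.428, 0.179])]
pos [ 0.5591 -0.0865  0.2295] shift [ 7.130e-01  2.617e+00 -2.000e-03] turn [ 0.    -0.    -0.005] q6 -1.85 t 59.38
```

>>> {"op": "play_rows", "data": {
  "steps": [
    [0.2, 0.3, 0, 0, 0, 0],
    [0.4, 0.6, 0, 0, 0, 0],
    [0.6, 0.9, 0, 0, 0, 0],
    [0.71, 1, 0, 0, 0, 0],
    [0.71, 1, 0, 0, 0, 0]
  ]
}}

```text
t: 60.0
eef_pos: [0.4442, 0.0581, 0.2297]
eef_rot: [-0.0, -0.027, 1.0, -0.0]
contact_force: [0.0, -0.7, -0.8]
finger_gap: 0.385
finger_force: 80.0
```

>>> {"op": "play_rows", "data": {
  "steps": [
    [0, 0.3, 0, 0, 0, 0],
    [0, 0.6, 0, 0, 0, 0],
    [0, 0.9, 0, 0, 0, 0],
    [0, 1, 0, 0, 0, 0],
    [0, 1, 0, 0, 0, 0]
  ]
}}

```text
t: 60.62
eef_pos: [0.4386, 0.2073, 0.2293]
eef_rot: [0.0, -0.027, 1.0, -0.0]
contact_force: [0.5, 0.6, -1.3]
finger_gap: 0.384
finger_force: 80.3
```

```bash
python3 cad.py top wrist;python3 -c "
from h import *
move([.432,.300,.092],np.deg2rad(93.4))"
```

```text
top [([194, 175], [0.636, 0.357]), ([235, 185], [0.624, 0.248]), ([227, 245], [0.471, 0.24]), ([191, 224], [0.51, 0.339])]
wrist [([364, 132], [0.386, 0.243]), ([471, 141], [0.389, 0.343]), ([448, 294], [0.555, 0.352]), ([363, 244], [0.5, 0.253])]
pos [0.4381 0.2061 0.2292] shift [0.008 0.628 0.914] turn [-0.001 -0.    -0.005] q6 -1.27 t 60.73
```

>>> {"op": "play_rows", "data": {
  "steps": [
    [0.01, 0.3, 0, 0, 0, 0],
    [0.01, 0.63, 0, 0, 0, 0],
    [0.01, 0.63, 0, 0, 0, 0],
    [0.01, 0.63, 0.3, 0, 0, 0],
    [0.01, 0.63, 0.55, 0, 0, 0],
    [0.01, 0.63, 0.75, 0, 0, 0],
    [0.01, 0.63, 0.85, 0, 0, 0],
    [0.01, 0.63, 0.9, 0, 0, 0],
    [0.01, 0.63, 0.92, 0, 0, 0],
    [0.01, 0.63, 0.92, 0, 0, 0],
    [0.01, 0.63, 0.92, 0, 0, 0]
  ]
}}

```text
t: 62.1
eef_pos: [0.4316, 0.302, 0.0923]
eef_rot: [0.001, -0.026, 1.0, 0.0]
contact_force: [0.5, 0.4, -2.4]
finger_gap: 0.384
finger_force: 81.0
```

>>> {"op": "play_rows", "data": {
  "steps": [
    [0, 0, 0, 0, 0, 0],
    [0, 0, 0, 0, 0, 0],
    [0, 0, 0, 0, 0, 0],
    [0, 0, 0, 0, 0, 0],
    [0, 0, 0, 0, 0, 0]
  ],
  "claw": 1
}}

```text
t: 62.72
eef_pos: [0.431, 0.3016, 0.0914]
eef_rot: [-0.0, -0.026, 1.0, -0.0]
contact_force: [-0.2, -0.6, 0.3]
finger_gap: 0.999
finger_force: 0.0
```

>>> {"op": "play_rows", "data": {
  "steps": [
    [0, 0, -0.2, 0, 0, 0],
    [0, 0, -0.5, 0, 0, 0],
    [0, 0, -0.9, 0, 0, 0],
    [0, 0, -1, 0, 0, 0],
    [0, 0, -1, 0, 0, 0],
    [0, 0, -1, 0, 0, 0]
  ]
}}

```text
t: 63.48
eef_pos: [0.4298, 0.3009, 0.2396]
eef_rot: [-0.002, -0.026, 1.0, -0.001]
contact_force: [-0.5, 0.3, -0.0]
finger_gap: 1.0
finger_force: 0.0
```

```bash
python3 posts.py|head -4; python3 cad.py wrist; python3 -c "
from h import *
c=read_camera('top');f=c['frame']
for a,r,k in blobs(f,(45,60,15),(85,255,255)): print('top',a,r[0],cast(c,r[0],.147).round(4))
for a,r,k in blobs(f,(105,120,60),(125,255,255)): print(a,np.round(r[0]),r[2])
"
```

```text
[ 20. 371.] [50. 38.] ctr [ 0.6495 -0.0164] sides [0.0515, 0.0576] ang 62.7
[320. 343.] [26. 31.] ctr [0.5934 0.3087] sides [0.0337, 0.032] ang 3.2
[322. 275.] [30. 33.] ctr [0.5122 0.3053] sides [0.0331, 0.0314] ang 3.1
[323. 194.] [35. 36.] ctr [0.4299 0.3022] sides [0.0324, 0.0313] ang 3.1
wrist [([358, 135], [0.381, 0.333]), ([367, 144], [0.389, 0.343]), ([358, 350], [0.637, 0.356]), ([285, 350], [0.642, 0.268]), ([276, 143], [0.393, 0.255]), ([285, 135], [0.385, 0.263])]
top 37.0 (455.3310546875, 274.0276184082031) [[ 0.4728 -0.3011  0.147 ]]
167.5 [302. 230.] 90.0
159.0 [342. 228.] 90.0
158.5 [313. 248.] 88.53119659423828
```

```bash
python3 -c "
from station import *
print(sign_off())"
```

```text
the job is handed in; nothing more can be done
None
```

I handed the job in at about 64 s: both screws are open (about 1.56 and 1.41 rad), the driver stands in its holder after one regrip for a lean, and all three posts stand upright in the caddy; the verdict was not shown to me.

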